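# Set out a control run: pile the cassettes, roll and lay the vial

## Robot

A 6-joint arm with a two-finger parallel gripper is mounted at the origin on a cart in front of the work surface, level with it; the furniture and walls round the work are solid. World frame = base frame: x ahead of the robot, y to its left, z up, the work surface at z = 0. Lengths are in m, angles in rad, forces in N, time in s.
With the tool pointing down it reaches from about 0.25 to 0.725 m from the base axis. Payload 4 kg.
Tool frame: the origin (TCP) lies between the finger pads; the fingertips stand 25 mm ahead of it and the grasp point (between the pads) lies 6 mm ahead of it; z points along the fingers, y is the line along which they close (so a half turn about z gives the same grasp; the last joint's range is limited). The gripper opens to 85 mm and grips with 20 to 120 N. Pads are 22 mm wide; open, the fingers measure 114 mm over their backs; the gripper's body (76 mm by 85 mm) begins 54 mm behind the grasp point. The pads swing forward as they close: fully open they stand 13 mm farther back than shut.
Start: joints at [1.348, 0.241, 0.005, 1.335, 0, 1.571], TCP at [0.11, 0.488, 0.256] pointing down, gripper open.
Joint ranges: [-2.72, 2.72], [-1.05, 1.87], [-1.09, 1.28], [-1.99, 2.15], [-1.42, 1.44], [-3.14, 3.14]. Speed limits (rad/s): [2.79, 2.79, 3.14, 3.14, 3.14, 3.14].

## Interface

Orientations are given as a unit quaternion [x, y, z, w].
In Python, from workcell import bot gives the robot as it stands. The module is installed in compiled form; this text tells all that it offers.
- The arm moves only by the shell command python3 -m pendant 'ROWS'. ROWS is JSON, one flat list of numbers, 7 for each row, row after row: the shift along the tool's x, y, z normalised to -1 to 1, where 1 is 0.5 m, then the turn, a rotation vector about the tool's x, y, z normalised to -1 to 1, where 1 is 180 degrees, then the opening, from 0 (shut) to 1 (fully open). In form: [tx, ty, tz, ax, ay, az, fingers, tx, ty, tz, ax, ay, az, fingers, ...]. A call has exactly 10 rows; each row is the pose to reach, as a shift and turn from the pose commanded when the call began, along the tool's axes at that moment, turning the shorter way round; what a row does not reach only later rows make up. A row lasts 1/12 s, in which the tool goes at most 41.7 mm and 7.16 degrees, less where a joint would pass 70% of its speed; a pose out of reach is approached as far as the arm can. A call with a number of a shift or a turn outside -1 to 1 is refused whole. A call with a gripper value outside its range is refused whole. The fingers move at their own pace and stop on an object; the grip force is fixed at half the most. Time passes only in rows, so rows that repeat a pose let the fingers close, or fill a call up. It gives the time, the measured TCP pose, the force, the opening and the grip force at its end, in the units of the state.
- bot.get_obs(): the state, without advancing time (a new reading comes with each control period).
- bot.camera(name): name is "scene" or "top"; returns a dict with "pixels" (480x640x3 uint8, red, green, blue), "mtx" (3x3 intrinsics, pixels), "k1" (the pictures are not rectified: a ray, as slopes to the right and down, at radius r is drawn at 1 + k1 r^2 times it, then the intrinsics apply), "cam_to_world" (4x4, takes a point from camera to world coordinates). Camera axes: x right, y up, looking along -z (the intrinsics and any distortion apply to the point x, -y, -z); pixel columns grow to the right and rows downward; lengths in m; the calibration is good to about 2 mm. A picture is of the moment at which its call begins. There is no depth.
- bot.job_done(): hands the job in; it is judged then, once.
The state is a dict: "clock": time; "joint_pos": joint angles; "joint_vel": joint speeds; "tau": joint torques, N m; "eef_pos": TCP position; "tool_rot": TCP orientation; "ft_force": force on the tool from outside, world axes, zero at the start; "ft_torque": the same for the moment, N m; "grip_width": finger opening in m; "grasp_force": force on a finger pad.
Only numpy, scipy, OpenCV 4.12 (cv2) and the standard library are available. Lean on these libraries where they do the work, as an engineer would, in place of code of your own. Each camera call takes 0.05 s, during which the arm holds its last target. There are 200 camera calls.

## Task

Set out the next control run on the grey run tray. Stack every reagent cassette that is on the worktop flat in one neat pile inside the yellow outline, squared to it with all edges flush (either way round). Mix the control vial by rolling it on the worktop so that its red stripe comes up to the top and goes round underneath again, twice over, and finally roll it stripe-up and lay it between the end stops of the tray's blue cradle with the stripe on top; leave the jars and the timer alone.

Things in the scene. Friction and masses are not known exactly. Their poses are not given: they have to be found in the camera images.
- run_tray: a grey plastic tray plate fixed to the worktop, 108 x 165 x 4 mm (along its x, y, z), its place and yaw vary. Origin: centre of its underside. On its -y half (seen from the robot the right) is the printed yellow pile outline, on its +y half the blue vial cradle, both lengthwise along the tray's x. Worktop free of fixed things: x 0.36 to 0.54, y -0.48 to -0.14
- pile_spot (a point): centre of the yellow outline (80 x 52 mm inside, long side along the tray's x), on the tray's upper face, 4 mm above the worktop and 38 mm from the tray's centre towards its -y. The pile stands here, its bottom cassette directly on the tray
- cradle (a point): where the vial's middle (on its axis) rests in the cradle, 24 mm above the worktop, 80 mm from pile_spot towards the tray's +y. Two blue rails along the tray's x, 5 mm high and wide, 16 mm gap (26 mm over both): fingers holding the vial from above pass outside them. End stops 10 mm high, 96 mm apart
- vial: closed round plastic control vial lying on its side, 34 mm diameter over its whole 80 mm length, white, blue cap, one red stripe along its side; 40 to 85 g. Origin: on its axis at mid length (17 mm above its support). x: along the axis to the cap. z: from the axis through the stripe (z up = stripe on top). Starts stripe down. Rolls easily (107 mm per turn), e.g. between loosely straddling fingers
- cassette_1: a flat hard-plastic reagent cassette, 76 x 48 x 12 mm (along its x, y, z), white with a blue label on top; all five are alike, stack on their flat tops, and weigh 30 to 65 g. Lies flat, label up. Origin: centre of its underside. One that is not there today reads None
- cassette_2: a flat hard-plastic reagent cassette, 76 x 48 x 12 mm (along its x, y, z), white with a blue label on top; all five are alike, stack on their flat tops, and weigh 30 to 65 g. Lies flat, label up. Origin: centre of its underside. One that is not there today reads None
- cassette_3: a flat hard-plastic reagent cassette, 76 x 48 x 12 mm (along its x, y, z), white with a blue label on top; all five are alike, stack on their flat tops, and weigh 30 to 65 g. Lies flat, label up. Origin: centre of its underside. One that is not there today reads None
- cassette_4: a flat hard-plastic reagent cassette, 76 x 48 x 12 mm (along its x, y, z), white with a blue label on top; all five are alike, stack on their flat tops, and weigh 30 to 65 g. Lies flat, label up. Origin: centre of its underside. One that is not there today reads None
- cassette_5: a flat hard-plastic reagent cassette, 76 x 48 x 12 mm (along its x, y, z), white with a blue label on top; all five are alike, stack on their flat tops, and weigh 30 to 65 g. Lies flat, label up. Origin: centre of its underside. One that is not there today reads None
- jar_1: a white specimen jar, 41 mm across and 58 mm tall, standing loose; not part of the job. Origin: centre of its underside
- jar_2: a white specimen jar, 41 mm across and 58 mm tall, standing loose; not part of the job. Origin: centre of its underside
- jar_3: a white specimen jar, 41 mm across and 58 mm tall, standing loose; not part of the job. Origin: centre of its underside
- timer: a white bench timer, 42 x 66 x 57 mm, standing loose; not part of the job. Origin: centre of its underside

How it is judged:
By the outcome, as a careful person would: the job done as asked, in the order asked, and still so for the second after the job is handed in, with the robot touching nothing.
Of cassette_1, cassette_2, cassette_3, cassette_4, cassette_5 only 3 to 5 are there at a start; the rules pass over those that are not, and their reading is None.
Once in a run the grip may slacken for a moment while it holds something.
It also fails if it takes over 210 s, if anything falls off the work surface, if the arm or the gripper's body presses on something with over 40 N, if the wrist force passes 120 N, or if a joint passes its speed limit or range.

## Working session

There is one attempt and no reset: what is moved stays moved. The work goes in short steps, Python scripts to look and compute and a shell command to move; the robot and the scene stay as the last step left them, time stands still between calls to the robot, and variables do not carry over. Pictures are saved under pics/ and viewed, at most 14 in all, crops included, and the job is handed in when it is done.

```bash
mkdir -p pics
python3 - <<'E'
from workcell import bot
import cv2,numpy as np
for n in("scene","top"):
    c=bot.camera(n); cv2.imwrite(f"pics/{n}0.png",c["pixels"][:,:,::-1]); print(n,np.round(c["mtx"],1).tolist(),c["k1"],np.round(c["cam_to_world"],3).tolist())
o=bot.get_obs(); print({k:np.round(v,3).tolist() for k,v in o.items()})
E
```

```text
scene [[528.3, 0.0, 317.5], [0.0, 528.3, 234.6], [0.0, 0.0, 1.0]] -0.07825460119418165 [[0.528, 0.384, -0.757, -0.191], [-0.849, 0.262, -0.459, -0.803], [0.022, 0.885, 0.464, 0.488], [0.0, 0.0, 0.0, 1.0]]
top [[571.6, 0.0, 323.2], [0.0, 571.6, 243.6], [0.0, 0.0, 1.0]] -0.12697763182028607 [[0.003, 0.975, -0.222, 0.355], [-1.0, 0.002, -0.003, -0.366], [-0.003, 0.222, 0.975, 1.006], [0.0, 0.0, 0.0, 1.0]]
{'clock': 0.1, 'joint_pos': [1.348, 0.241, 0.004, 1.335, -0.0, 1.571], 'joint_vel': [0.003, -0.001, 0.004, -0.001, 0.001, 0.0], 'tau': [-0.0, -37.314, 25.301, 0.011, -0.0, 0.0], 'eef_pos': [0.11, 0.487, 0.256], 'tool_rot': [0.111, 0.994, -0.001, -0.0], 'ft_force': [-0.106, -0.308, 0.151], 'ft_torque': [0.02, 0.018, 0.02], 'grasp_force': 0.0, 'grip_width': 0.085}
```

View pics/top0.png

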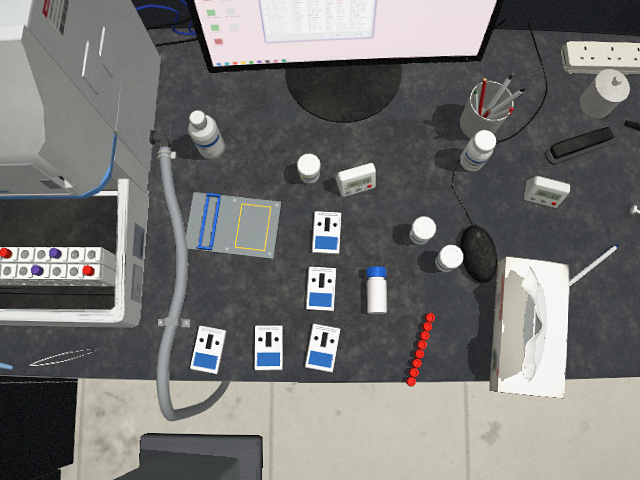

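View pics/scene0.png

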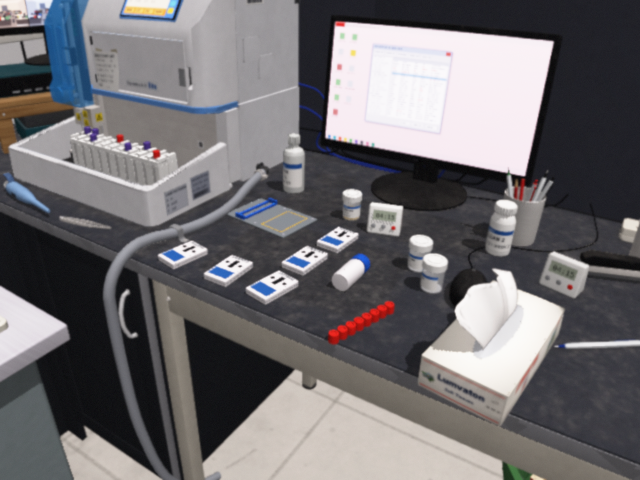

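The top view shows five cassettes near (326,232), (321,288), (322,347), (268,347) and (208,350). The tray is at (235,225) with the cradle on its left at (209,222), and the vial at (376,290) has its cap up, towards +x. Jars stand at (308,168), (423,230) and (449,258), and the timer at (356,180). The scene view agrees.

```bash
cat > h.py <<'E'
import cv2,numpy as np
from workcell import bot
from scipy.spatial.transform import Rotation as R
def rays(c,px):
    px=np.asarray(px,float).reshape(-1,1,2)
    # r' = r(1+k1 r^2) : OpenCV model
    n=cv2.undistortPoints(px,c["mtx"],np.array([c["k1"],0,0,0.]),None,None,None) if 0 else cv2.undistortPointsIter(px,c["mtx"],np.array([c["k1"],0,0,0.]),None,None,(3,50,1e-9))
    n=n.reshape(-1,2); d=np.c_[n[:,0],-n[:,1],-np.ones(len(n))]
    T=np.array(c["cam_to_world"]); return T[:3,3],d@T[:3,:3].T
def onplane(c,px,z):
    o,d=rays(c,px); return o+d*((z-o[2])/d[:,2])[:,None]
def proj(c,P):
    T=np.linalg.inv(np.array(c["cam_to_world"])); p=np.atleast_2d(P)@T[:3,:3].T+T[:3,3]
    s=np.c_[p[:,0]/-p[:,2],-p[:,1]/-p[:,2]]; s=s*(1+c["k1"]*(s**2).sum(1))[:,None]
    return s@np.array(c["mtx"])[:2,:2].T+np.array(c["mtx"])[:2,2]
def rect(P):
    (x,y),(w,h),a=cv2.minAreaRect((P[:,:2]*1000).astype(np.float32))
    if w<h: w,h,a=h,w,a+90
    a=(a+90)%180-90
    return round(x/1000,4),round(y/1000,4),round(w,1),round(h,1),round(a,1)
def big(m,amin=100):
    cs,_=cv2.findContours(m.astype(np.uint8),cv2.RETR_EXTERNAL,cv2.CHAIN_APPROX_NONE)
    return [k for k in cs if cv2.contourArea(k)>amin]
def hsv(c):
    return cv2.cvtColor(c["pixels"],cv2.COLOR_RGB2HSV)
E
python3 - <<'E'
from h import *
c=bot.camera("top"); H=hsv(c); h,s,v=[H[...,i].astype(int) for i in range(3)]
blue=(h>95)&(h<125)&(s>120)&(v>90); white=(v>150)&(s<60); yel=(h>20)&(h<35)&(s>100)&(v>120)
roi=np.zeros(h.shape,bool); roi[140:378,186:470]=1
m=(white|blue)&roi
m=cv2.morphologyEx(m.astype(np.uint8),cv2.MORPH_CLOSE,np.ones((5,5)))
for k in big(m):
    px=k.reshape(-1,2); print("obj",px.mean(0).round(),cv2.contourArea(k),"z12",rect(onplane(c,px,.012)),"z17",rect(onplane(c,px,.017)))
for k in big(blue&roi,60):
    print("blue",k.reshape(-1,2).mean(0).round(),rect(onplane(c,k,.012)))
py=np.argwhere(yel&roi)[:,::-1]; print("yel",rect(onplane(c,py,.004)))
g=(v>85)&(v<170)&(s<90); g[:, :186]=0; g[:, 290:]=0; g[:185]=0; g[265:]=0
g=cv2.morphologyEx((g|((yel|blue)&roi)).astype(np.uint8),cv2.MORPH_OPEN,np.ones((5,5)))
for k in big(g,1000): print("tray",rect(onplane(c,k,.004)))
E
```

```text
obj [268. 347.] 1156.5 z12 (0.3969, -0.2686, 73.9, 46.9, 0.9) z17 (0.3967, -0.269, 73.5, 46.7, 0.9)
obj [208. 349.] 1156.5 z12 (0.393, -0.1633, 76.5, 48.2, -10.4) z17 (0.3928, -0.1643, 76.1, 48.0, -10.4)
obj [322. 348.] 1171.5 z12 (0.3973, -0.3615, 75.9, 47.9, -10.3) z17 (0.397, -0.3615, 75.6, 47.7, -10.3)
obj [321. 288.] 1101.0 z12 (0.5005, -0.3585, 75.7, 48.0, -3.3) z17 (0.4997, -0.3586, 75.3, 47.7, -3.3)
obj [377. 289.] 793.0 z12 (0.4991, -0.4564, 81.7, 32.7, 0.9) z17 (0.4984, -0.4559, 81.3, 32.6, 0.9)
obj [451. 256.] 397.5 z12 (0.5583, -0.5905, 40.6, 39.8, -2.4) z17 (0.5573, -0.5894, 40.4, 39.6, -2.3)
obj [423. 228.] 400.5 z12 (0.6106, -0.5436, 41.8, 41.8, -14.0) z17 (0.6094, -0.5427, 41.6, 41.5, -14.0)
obj [326. 232.] 1040.5 z12 (0.6018, -0.3681, 76.4, 48.1, -3.3) z17 (0.6006, -0.3681, 76.0, 47.8, -3.3)
obj [233. 224.] 4836.0 z12 (0.6166, -0.1986, 162.1, 107.2, 83.3) z17 (0.6153, -0.1994, 161.3, 106.6, 83.3)
obj [357. 179.] 811.0 z12 (0.7029, -0.4266, 69.8, 47.4, -72.9) z17 (0.7011, -0.4263, 69.5, 47.2, -72.9)
obj [309. 166.] 373.5 z12 (0.7304, -0.3356, 44.7, 41.9, 70.7) z17 (0.7285, -0.3357, 44.5, 41.6, 70.7)
blue [268. 359.] (0.3771, -0.2682, 38.1, 20.4, -89.5)
blue [205. 360.] (0.3737, -0.1596, 37.7, 22.7, 80.5)
blue [320. 359.] (0.3781, -0.3575, 38.2, 22.2, 80.0)
blue [320. 299.] (0.4802, -0.3571, 38.4, 22.8, -89.9)
blue [376. 271.] (0.5306, -0.4556, 32.9, 19.1, -86.5)
blue [326. 242.] (0.5826, -0.3665, 38.2, 22.9, 86.5)
blue [209. 221.] (0.6224, -0.1556, 105.8, 27.2, -7.0)
yel (0.6138, -0.2343, 83.7, 55.8, -6.6)
tray (0.6179, -0.1964, 165.9, 108.2, 83.3)
```

```bash
cat >> h.py <<'E'
def plan(targets,start=None):
    """targets: (x,y,z,psi_deg), psi = world yaw of tool y from world y; prints normalised shift/turn, each from the previous"""
    o=bot.get_obs(); p=np.array(o["eef_pos"]); r=R.from_quat(o["tool_rot"])
    print("now",p.round(4),"psi",round(np.degrees(np.arctan2(-r.as_matrix()[0,1],r.as_matrix()[1,1])),2),"w",round(float(o["grip_width"]),4),"g",round(float(o["grasp_force"]),1),"t",round(float(o["clock"]),1))
    for t in targets:
        q=np.array(t[:3]); s=R.from_euler("z",t[3],degrees=True)*R.from_matrix(np.diag([-1,1,-1.]))
        print(t,"->",np.round(r.inv().apply(q-p)/.5,4),np.round((r.inv()*s).as_rotvec()/np.pi,4)); p,r=q,s
E
python3 -c "
from h import *
plan([(.38,-.1,.2,-3.3),(.6018,-.3681,.12,-3.3),(.6018,-.3681,.027,-3.3),(.6018,-.3681,.08,-3.3),(.6136,-.2343,.08,-6.7),(.6136,-.2343,.032,-6.7)])"
```

```text
now [0.1104 0.4872 0.2556] psi -12.76 w 0.0858 g 0.0 t 0.1
(0.38, -0.1, 0.2, -3.3) -> [-0.7854 -1.0261  0.1129] [-0.0005 -0.     -0.0526]
(0.6018, -0.3681, 0.12, -3.3) -> [-0.4737 -0.5098  0.16  ] [0. 0. 0.]
(0.6018, -0.3681, 0.027, -3.3) -> [0.    0.    0.186] [0. 0. 0.]
(0.6018, -0.3681, 0.08, -3.3) -> [ 0.     0.    -0.106] [0. 0. 0.]
(0.6136, -0.2343, 0.08, -6.7) -> [-0.0082  0.2685  0.    ] [0.     0.     0.0189]
(0.6136, -0.2343, 0.032, -6.7) -> [0.    0.    0.096] [0. 0. 0.]
```

```bash
python3 -m pendant '[-0.39,-0.51,0.05,0,0,-0.05,1,-0.39,-0.51,0.05,0,0,-0.05,1,-0.39,-0.51,0.05,0,0,-0.05,1,-0.39,-0.51,0.05,0,0,-0.05,1,-0.39,-0.51,0.05,0,0,-0.05,1,-0.39,-0.51,0.05,0,0,-0.05,1,-0.39,-0.51,0.05,0,0,-0.05,1,-0.39,-0.51,0.05,0,0,-0.05,1,-0.39,-0.51,0.05,0,0,-0.05,1,-0.39,-0.51,0.05,0,0,-0.05,1]'
python3 -c "
from h import *
plan([(.38,-.1,.2,-3.3),(.6018,-.3681,.12,-3.3)])"
```

```text
clock: 0.98
eef_pos: [0.2447, 0.1945, 0.2312]
tool_rot: [0.035, 0.999, 0.0, -0.0]
ft_force: [0.2, -0.1, 0.7]
grip_width: 0.0854
grasp_force: 0.0
now [0.2447 0.1945 0.2312] psi -4.05 w 0.0854 g 0.0 t 1.0
(0.38, -0.1, 0.2, -3.3) -> [-0.3116 -0.5683  0.0623] [ 0.0001 -0.0001 -0.0042]
(0.6018, -0.3681, 0.12, -3.3) -> [-0.4737 -0.5098  0.16  ] [0. 0. 0.]
```

```bash
python3 -m pendant '[-0.31,-0.57,0.062,0,0,-0.004,1,-0.31,-0.57,0.062,0,0,-0.004,1,-0.31,-0.57,0.062,0,0,-0.004,1,-0.31,-0.57,0.062,0,0,-0.004,1,-0.31,-0.57,0.062,0,0,-0.004,1,-0.31,-0.57,0.062,0,0,-0.004,1,-0.31,-0.57,0.062,0,0,-0.004,1,-0.31,-0.57,0.062,0,0,-0.004,1,-0.31,-0.57,0.062,0,0,-0.004,1,-0.31,-0.57,0.062,0,0,-0.004,1]'
python3 -m pendant '[-0.474,-0.51,0.16,0,0,0,1,-0.474,-0.51,0.16,0,0,0,1,-0.474,-0.51,0.16,0,0,0,1,-0.474,-0.51,0.16,0,0,0,1,-0.474,-0.51,0.16,0,0,0,1,-0.474,-0.51,0.16,0,0,0,1,-0.474,-0.51,0.16,0,0,0,1,-0.474,-0.51,0.16,0,0,0,1,-0.474,-0.51,0.16,0,0,0,1,-0.474,-0.51,0.16,0,0,0,1]'
python3 -c "
from h import *
plan([(.6018,-.3681,.12,-3.3),(.6018,-.3681,.027,-3.3)])"
```

```text
clock: 1.82
eef_pos: [0.3811, -0.099, 0.1997]
tool_rot: [0.027, 1.0, 0.0, -0.001]
ft_force: [0.2, 0.9, -0.5]
grip_width: 0.0851
grasp_force: 0.0
clock: 2.65
eef_pos: [0.6059, -0.3658, 0.1164]
tool_rot: [0.026, 1.0, 0.001, -0.001]
ft_force: [-0.3, -0.8, -1.1]
grip_width: 0.0855
grasp_force: 0.0
now [ 0.6059 -0.3658  0.1164] psi -2.97 w 0.0855 g 0.0 t 2.6
(0.6018, -0.3681, 0.12, -3.3) -> [ 0.0081 -0.0049 -0.0073] [ 0.0003 -0.0006  0.0019]
(0.6018, -0.3681, 0.027, -3.3) -> [0.    0.    0.186] [0. 0. 0.]
```

```bash
python3 -m pendant '[0.008,-0.005,0.1,0,0,0.002,1,0.008,-0.005,0.1,0,0,0.002,1,0.008,-0.005,0.1,0,0,0.002,1,0.008,-0.005,0.1,0,0,0.002,1,0.008,-0.005,0.1,0,0,0.002,1,0.008,-0.005,0.1,0,0,0.002,1,0.008,-0.005,0.1,0,0,0.002,1,0.008,-0.005,0.1,0,0,0.002,1,0.008,-0.005,0.1,0,0,0.002,1,0.008,-0.005,0.1,0,0,0.002,1]'
python3 -c "
from h import *
plan([(.6018,-.3681,.027,-3.3)])"
```

```text
clock: 3.48
eef_pos: [0.5994, -0.3684, 0.0709]
tool_rot: [0.03, 1.0, -0.0, 0.0]
ft_force: [-0.1, 0.7, 0.1]
grip_width: 0.0852
grasp_force: 0.0
now [ 0.5994 -0.3684  0.0709] psi -3.42 w 0.0852 g 0.0 t 3.5
(0.6018, -0.3681, 0.027, -3.3) -> [-0.0048  0.001   0.0878] [-0.0001  0.0002 -0.0006]
```

```bash
python3 -m pendant '[-0.005,0.001,0.088,0,0,0,1,-0.005,0.001,0.088,0,0,0,1,-0.005,0.001,0.088,0,0,0,1,-0.005,0.001,0.088,0,0,0,1,-0.005,0.001,0.088,0,0,0,1,-0.005,0.001,0.088,0,0,0,0,-0.005,0.001,0.088,0,0,0,0,-0.005,0.001,0.088,0,0,0,0,-0.005,0.001,0.088,0,0,0,0,-0.005,0.001,0.088,0,0,0,0]'
python3 -c "
from h import *
plan([])"
python3 -m pendant '[0,0,0,0,0,0,0,0,0,0,0,0,0,0,0,0,0,0,0,0,0,0,0,0,0,0,0,0,0,0,0,0,0,0,0,0,0,0,0,0,0,0,0,0,0,0,0,0,0,0,0,0,0,0,0,0,0,0,0,0,0,0,0,0,0,0,0,0,0,0]'
python3 -c "
from h import *
plan([(.6018,-.3681,.08,-3.3),(.6136,-.2343,.08,-6.7),(.6136,-.2343,.032,-6.7)])"
```

```text
clock: 4.32
eef_pos: [0.6026, -0.3685, 0.028]
tool_rot: [0.03, 1.0, -0.001, 0.001]
ft_force: [-0.6, -0.2, 4.6]
grip_width: 0.0459
grasp_force: 61.9
now [ 0.6026 -0.3685  0.028 ] psi -3.41 w 0.0459 g 61.9 t 4.3
clock: 5.15
eef_pos: [0.6027, -0.3685, 0.028]
tool_rot: [0.03, 1.0, -0.001, 0.001]
ft_force: [-0.1, -0.1, 5.5]
grip_width: 0.046
grasp_force: 61.9
now [ 0.6027 -0.3685  0.028 ] psi -3.41 w 0.046 g 61.9 t 5.2
(0.6018, -0.3681, 0.08, -3.3) -> [ 0.0015  0.0005 -0.104 ] [-0.0004  0.0008 -0.0006]
(0.6136, -0.2343, 0.08, -6.7) -> [-0.0082  0.2685  0.    ] [0.     0.     0.0189]
(0.6136, -0.2343, 0.032, -6.7) -> [0.    0.    0.096] [0. 0. 0.]
```

```bash
python3 -m pendant '[0,0,-0.04,0,0,0,0,0,0,-0.08,0,0,0,0,0,0.05,-0.09,0,0,0.005,0,0,0.1,-0.09,0,0,0.01,0,-0.003,0.16,-0.09,0,0,0.015,0,-0.006,0.22,-0.09,0,0,0.018,0,-0.008,0.26,-0.09,0,0,0.018,0,-0.009,0.268,-0.09,0,0,0.018,0,-0.009,0.268,-0.09,0,0,0.018,0,-0.009,0.268,-0.09,0,0,0.018,0]'
python3 -m pendant '[0,0,0,0,0,0,0,0,0,0,0,0,0,0,0,0,0,0,0,0,0,0,0,0,0,0,0,0,0,0,0,0,0,0,0,0,0,0,0,0,0,0,0,0,0,0,0,0,0,0,0,0,0,0,0,0,0,0,0,0,0,0,0,0,0,0,0,0,0,0]'
python3 -c "
from h import *
plan([(.6145,-.2343,.0325,-6.7)])"
```

```text
clock: 5.98
eef_pos: [0.6142, -0.2347, 0.0712]
tool_rot: [0.058, 0.998, -0.0, -0.0]
ft_force: [-0.3, -0.1, 0.4]
grip_width: 0.0458
grasp_force: 64.9
clock: 6.82
eef_pos: [0.6143, -0.2343, 0.0713]
tool_rot: [0.058, 0.998, -0.0, 0.0]
ft_force: [0.5, 0.3, -0.1]
grip_width: 0.0455
grasp_force: 64.9
now [ 0.6143 -0.2343  0.0713] psi -6.64 w 0.0455 g 64.9 t 6.8
(0.6145, -0.2343, 0.0325, -6.7) -> [-0.0005  0.0001  0.0777] [-0.      0.      0.0004]
```

```bash
python3 -m pendant '[0,0,0.03,0,0,0,0,0,0,0.055,0,0,0,0,0,0,0.07,0,0,0,0,0,0,0.0775,0,0,0,0,0,0,0.0775,0,0,0,0,0,0,0.0775,0,0,0,0.8,0,0,0.0775,0,0,0,0.8,0,0,0.0775,0,0,0,0.8,0,0,0.0775,0,0,0,0.8,0,0,0.0775,0,0,0,0.8]'
python3 -m pendant '[0,0,-0.04,0,0,0,0.9,0,0,-0.08,0,0,0,1,0,0,-0.12,0,0,0,1,0,0,-0.12,0,0,0,1,0,0,-0.12,0,0,0,1,0,0,-0.12,0,0,0,1,0,0,-0.12,0,0,0,1,0,0,-0.12,0,0,0,1,0,0,-0.12,0,0,0,1,0,0,-0.12,0,0,0,1]'
python3 -c "
from h import *
plan([(.5005,-.3585,.09,-3.3),(.5005,-.3585,.0295,-3.3)])"
```

```text
clock: 7.65
eef_pos: [0.6143, -0.2344, 0.0325]
tool_rot: [0.058, 0.998, 0.0, -0.0]
ft_force: [-0.1, -0.1, -0.3]
grip_width: 0.068
grasp_force: 0.0
clock: 8.48
eef_pos: [0.6138, -0.2342, 0.0917]
tool_rot: [0.058, 0.998, 0.0, -0.001]
ft_force: [-0.2, -0.6, -0.4]
grip_width: 0.0853
grasp_force: 0.0
now [ 0.6138 -0.2342  0.0917] psi -6.65 w 0.0853 g 0.0 t 8.5
(0.5005, -0.3585, 0.09, -3.3) -> [ 0.1963 -0.2731  0.0035] [ 0.0001 -0.0005 -0.0186]
(0.5005, -0.3585, 0.0295, -3.3) -> [0.    0.    0.121] [0. 0. 0.]
```

```bash
python3 -m pendant '[0.04,-0.06,0,0,0,-0.005,1,0.08,-0.12,0,0,0,-0.01,1,0.13,-0.18,0,0,0,-0.015,1,0.17,-0.24,0,0,0,-0.018,1,0.19,-0.265,0,0,0,-0.018,1,0.196,-0.273,0.003,0,0,-0.0185,1,0.196,-0.273,0.003,0,0,-0.0185,1,0.196,-0.273,0.003,0,0,-0.0185,1,0.196,-0.273,0.003,0,0,-0.0185,1,0.196,-0.273,0.003,0,0,-0.0185,1]'
python3 -c "
from h import *
plan([])"
python3 -m pendant '[0,0,0.05,0,0,0,1,0,0,0.09,0,0,0,1,0,0,0.11,0,0,0,1,0,0,0.121,0,0,0,1,0,0,0.121,0,0,0,1,0,0,0.121,0,0,0,0,0,0,0.121,0,0,0,0,0,0,0.121,0,0,0,0,0,0,0.121,0,0,0,0,0,0,0.121,0,0,0,0]'
python3 -c "
from h import *
plan([(.5005,-.3585,.085,-3.3),(.6136,-.2343,.085,-6.7),(.6136,-.2343,.032,-6.7)])
c=bot.camera('top'); H=hsv(c); cv2.imwrite('pics/a.png',cv2.resize(c['pixels'][160:400,180:500,::-1],None,fx=2,fy=2))"
```

```text
clock: 9.32
eef_pos: [0.5022, -0.3574, 0.091]
tool_rot: [0.028, 1.0, 0.0, 0.0]
ft_force: [-0.8, -0.1, 0.7]
grip_width: 0.0853
grasp_force: 0.0
now [ 0.5022 -0.3574  0.091 ] psi -3.19 w 0.0853 g 0.0 t 9.3
clock: 10.15
eef_pos: [0.5021, -0.3594, 0.0325]
tool_rot: [0.029, 1.0, -0.001, 0.001]
ft_force: [-0.5, 0.9, 5.2]
grip_width: 0.0445
grasp_force: 60.3
now [ 0.5021 -0.3594  0.0325] psi -3.32 w 0.0445 g 60.3 t 10.2
(0.5005, -0.3585, 0.085, -3.3) -> [ 0.0031  0.0013 -0.105 ] [-0.0005  0.0009 -0.0001]
(0.6136, -0.2343, 0.085, -6.7) -> [-0.2115  0.261   0.    ] [0.     0.     0.0189]
(0.6136, -0.2343, 0.032, -6.7) -> [0.    0.    0.106] [0. 0. 0.]
```

View pics/a.png

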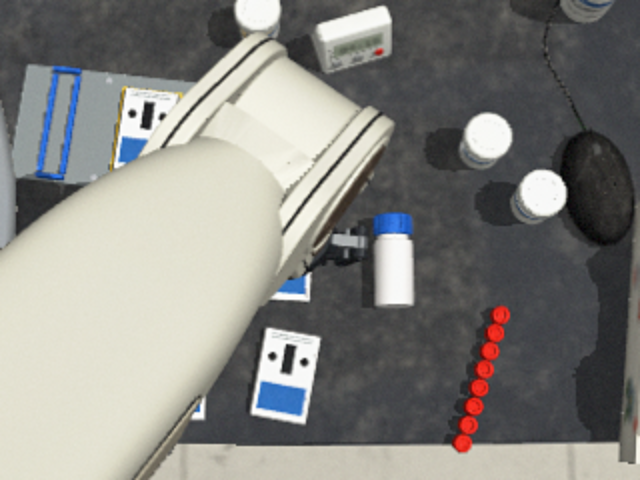

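The crop shows cassette 1 inside the yellow outline at about (148,135), and the gripper closed on cassette 2. The fit looks shallow, so I'll regrip lower.

```bash
python3 -m pendant '[0,0,0,0,0,0,0.8,0,0,0,0,0,0,0.8,0,0,0,0,0,0,0.8,0,0,0,0,0,0,0.8,0,0,0,0,0,0,0.8,0,0,0,0,0,0,0.8,0,0,0,0,0,0,0.8,0,0,0,0,0,0,0.8,0,0,0,0,0,0,0.8,0,0,0,0,0,0,0.8]'
python3 -m pendant '[0,0,0.005,0,0,0,0.8,0,0,0.01,0,0,0,0.8,0,0,0.014,0,0,0,0.8,0,0,0.014,0,0,0,0.8,0,0,0.014,0,0,0,0.8,0,0,0.014,0,0,0,0.8,0,0,0.014,0,0,0,0.8,0,0,0.014,0,0,0,0.8,0,0,0.014,0,0,0,0.8,0,0,0.014,0,0,0,0.8]'
python3 -m pendant '[0,0,0,0,0,0,0,0,0,0,0,0,0,0,0,0,0,0,0,0,0,0,0,0,0,0,0,0,0,0,0,0,0,0,0,0,0,0,0,0,0,0,0,0,0,0,0,0,0,0,0,0,0,0,0,0,0,0,0,0,0,0,0,0,0,0,0,0,0,0]'
```

```text
clock: 11.03
eef_pos: [0.5011, -0.3586, 0.0305]
tool_rot: [0.029, 1.0, 0.0, -0.0]
ft_force: [-0.8, -0.2, -1.1]
grip_width: 0.0683
grasp_force: 0.0
clock: 11.87
eef_pos: [0.5011, -0.3586, 0.0237]
tool_rot: [0.029, 1.0, -0.0, 0.0]
ft_force: [-0.5, -1.0, 0.5]
grip_width: 0.0688
grasp_force: 0.0
clock: 12.7
eef_pos: [0.5014, -0.3588, 0.024]
tool_rot: [0.029, 1.0, -0.0, 0.0]
ft_force: [-0.0, -0.1, 5.6]
grip_width: 0.0465
grasp_force: 62.6
```

```bash
python3 -c "
from h import *
plan([(.5014,-.3588,.074,-3.3),(.6145,-.2343,.074,-6.7)])
plan([(.6145,-.2343,.074,-6.7)])"
python3 -m pendant '[0,0,-0.03,0,0,0,0,0,0,-0.06,0,0,0,0,0,0,-0.1,0,0,0,0,0,0,-0.1,0,0,0,0,0,0,-0.1,0,0,0,0,0,0,-0.1,0,0,0,0,0,0,-0.1,0,0,0,0,0,0,-0.1,0,0,0,0,0,0,-0.1,0,0,0,0,0,0,-0.1,0,0,0,0]'
```

```text
now [ 0.5014 -0.3588  0.024 ] psi -3.31 w 0.0465 g 62.6 t 12.7
(0.5014, -0.3588, 0.074, -3.3) -> [-0.  -0.  -0.1] [-0.0002  0.0003 -0.0001]
(0.6145, -0.2343, 0.074, -6.7) -> [-0.2115  0.2616  0.    ] [0.     0.     0.0189]
now [ 0.5014 -0.3588  0.024 ] psi -3.31 w 0.0465 g 62.6 t 12.7
(0.6145, -0.2343, 0.074, -6.7) -> [-0.2115  0.2617 -0.0999] [-0.0001  0.0003  0.0188]
clock: 13.53
eef_pos: [0.5007, -0.3584, 0.0728]
tool_rot: [0.029, 1.0, 0.0, -0.001]
ft_force: [0.1, -0.4, -0.5]
grip_width: 0.0464
grasp_force: 62.0
```

```bash
python3 -c "
from h import *
plan([(.6145,-.2343,.074,-6.7),(.6145,-.2343,.0405,-6.7)])"
python3 -m pendant '[-0.04,0.05,0,0,0,0.005,0,-0.08,0.1,0,0,0,0.01,0,-0.12,0.15,0,0,0,0.015,0,-0.16,0.2,0,0,0,0.0185,0,-0.2,0.245,0,0,0,0.0185,0,-0.21,0.258,0,0,0,0.0185,0,-0.213,0.261,0,0,0,0.0185,0,-0.213,0.261,0,0,0,0.0185,0,-0.213,0.261,0,0,0,0.0185,0,-0.213,0.261,0,0,0,0.0185,0]'
python3 -m pendant '[0,0,0,0,0,0,0,0,0,0,0,0,0,0,0,0,0,0,0,0,0,0,0,0,0,0,0,0,0,0,0,0,0,0,0,0,0,0,0,0,0,0,0,0,0,0,0,0,0,0,0,0,0,0,0,0,0,0,0,0,0,0,0,0,0,0,0,0,0,0]'
python3 -c "
from h import *
plan([(.6145,-.2343,.0405,-6.7)])"
```

```text
now [ 0.5007 -0.3584  0.0728] psi -3.31 w 0.0464 g 62.0 t 13.5
(0.6145, -0.2343, 0.074, -6.7) -> [-0.2128  0.2609 -0.0025] [ 0.0002 -0.0004  0.0188]
(0.6145, -0.2343, 0.0405, -6.7) -> [0.    0.    0.067] [0. 0. 0.]
clock: 14.37
eef_pos: [0.6138, -0.2358, 0.0734]
tool_rot: [0.059, 0.998, -0.0, -0.0]
ft_force: [-0.3, 1.4, -0.2]
grip_width: 0.0464
grasp_force: 62.0
clock: 15.2
eef_pos: [0.615, -0.2344, 0.0736]
tool_rot: [0.058, 0.998, -0.0, 0.0]
ft_force: [-0.1, -0.2, -0.7]
grip_width: 0.0463
grasp_force: 62.0
now [ 0.615  -0.2344  0.0736] psi -6.64 w 0.0463 g 62.0 t 15.2
(0.6145, -0.2343, 0.0405, -6.7) -> [0.0011 0.0001 0.0662] [-0.      0.      0.0003]
```

Now I'll place it, then lift and measure the pile and the next cassettes.

```bash
python3 -m pendant '[0.001,0,0.03,0,0,0,0,0.001,0,0.05,0,0,0,0,0.001,0,0.06,0,0,0,0,0.001,0,0.066,0,0,0,0,0.001,0,0.066,0,0,0,0,0.001,0,0.066,0,0,0,0.8,0.001,0,0.066,0,0,0,0.8,0.001,0,0.066,0,0,0,0.8,0.001,0,0.066,0,0,0,0.8,0.001,0,0.066,0,0,0,0.8]'
python3 -m pendant '[0,0,-0.04,0,0,0,0.8,0,0,-0.08,0,0,0,0.8,0,0,-0.12,0,0,0,0.8,0,0,-0.12,0,0,0,0.8,0,0,-0.12,0,0,0,0.8,0,0,-0.12,0,0,0,0.8,0,0,-0.12,0,0,0,0.8,0,0,-0.12,0,0,0,0.8,0,0,-0.12,0,0,0,0.8,0,0,-0.12,0,0,0,0.8]'
python3 -c "
from h import *
plan([(.397,-.3615,.09,-10.3),(.397,-.3615,.023,-10.3)])"
```

```text
clock: 16.03
eef_pos: [0.6146, -0.2345, 0.0407]
tool_rot: [0.058, 0.998, -0.0, 0.0]
ft_force: [-0.3, 0.1, 0.3]
grip_width: 0.0687
grasp_force: 0.0
clock: 16.87
eef_pos: [0.6141, -0.2343, 0.0997]
tool_rot: [0.058, 0.998, 0.0, -0.001]
ft_force: [-0.8, -0.4, -0.4]
grip_width: 0.0683
grasp_force: 0.0
now [ 0.6141 -0.2343  0.0997] psi -6.64 w 0.0683 g 0.0 t 16.9
(0.397, -0.3615, 0.09, -10.3) -> [ 0.4017 -0.303   0.0198] [ 0.0001 -0.0005  0.0203]
(0.397, -0.3615, 0.023, -10.3) -> [0.    0.    0.134] [0. 0. 0.]
```

```bash
python3 -m pendant '[0.06,-0.045,0,0,0,0.005,0.8,0.12,-0.09,0,0,0,0.01,0.8,0.18,-0.135,0,0,0,0.015,0.8,0.24,-0.18,0,0,0,0.02,0.8,0.3,-0.225,0,0,0,0.02,0.8,0.36,-0.27,0,0,0,0.02,0.8,0.39,-0.295,0.02,0,0,0.02,0.8,0.402,-0.303,0.02,0,0,0.02,0.8,0.402,-0.303,0.02,0,0,0.02,0.8,0.402,-0.303,0.02,0,0,0.02,0.8]'
python3 -m pendant '[0,0,0.05,0,0,0,0.8,0,0,0.09,0,0,0,0.8,0,0,0.1,0,0,0,0.8,0,0,0.1,0,0,0,0.8,0,0,0.1,0,0,0,0.8,0,0,0.1,0,0,0,0.8,0,0,0.1,0,0,0,0.8,0,0,0.1,0,0,0,0.8,0,0,0.1,0,0,0,0.8,0,0,0.1,0,0,0,0.8]'
python3 -c "
from h import *
plan([(.397,-.3615,.023,-10.3)])"
```

```text
clock: 17.7
eef_pos: [0.3978, -0.3617, 0.0907]
tool_rot: [0.089, 0.996, 0.0, 0.0]
ft_force: [0.1, -0.6, 0.3]
grip_width: 0.0678
grasp_force: 0.0
clock: 18.53
eef_pos: [0.3975, -0.3619, 0.0411]
tool_rot: [0.089, 0.996, -0.0, 0.0]
ft_force: [-0.6, 0.3, 0.1]
grip_width: 0.0682
grasp_force: 0.0
now [ 0.3975 -0.3619  0.0411] psi -10.25 w 0.0682 g 0.0 t 18.5
(0.397, -0.3615, 0.023, -10.3) -> [0.0012 0.0007 0.0362] [-0.0002  0.0003  0.0003]
```

```bash
python3 -m pendant '[0.001,0.001,0.02,0,0,0,0.8,0.001,0.001,0.036,0,0,0,0.8,0.001,0.001,0.036,0,0,0,0.8,0.001,0.001,0.036,0,0,0,0.8,0.001,0.001,0.036,0,0,0,0,0.001,0.001,0.036,0,0,0,0,0.001,0.001,0.036,0,0,0,0,0.001,0.001,0.036,0,0,0,0,0.001,0.001,0.036,0,0,0,0,0.001,0.001,0.036,0,0,0,0]'
python3 -m pendant '[0,0,-0.03,0,0,0,0,0,0,-0.06,0,0,0,0,0,0,-0.1,0,0,0,0,0,0,-0.12,0,0,0,0,0,0,-0.12,0,0,0,0,0,0,-0.12,0,0,0,0,0,0,-0.12,0,0,0,0,0,0,-0.12,0,0,0,0,0,0,-0.12,0,0,0,0,0,0,-0.12,0,0,0,0]'
python3 -c "
from h import *
plan([(.6143,-.2343,.083,-6.7)])"
```

```text
clock: 19.37
eef_pos: [0.3971, -0.3613, 0.0229]
tool_rot: [0.089, 0.996, -0.0, 0.0]
ft_force: [-1.1, -0.5, 1.3]
grip_width: 0.0462
grasp_force: 62.1
clock: 20.2
eef_pos: [0.3964, -0.3607, 0.0817]
tool_rot: [0.089, 0.996, 0.001, -0.001]
ft_force: [-0.4, -1.0, -1.5]
grip_width: 0.0465
grasp_force: 61.9
now [ 0.3964 -0.3607  0.0817] psi -10.25 w 0.0465 g 61.9 t 20.2
(0.6143, -0.2343, 0.083, -6.7) -> [-0.3839  0.3263 -0.003 ] [ 0.0003 -0.0005 -0.0197]
```

```bash
python3 -m pendant '[-0.055,0.045,0,0,0,-0.005,0,-0.11,0.09,0,0,0,-0.01,0,-0.165,0.14,0,0,0,-0.015,0,-0.22,0.185,0,0,0,-0.02,0,-0.275,0.235,0,0,0,-0.02,0,-0.33,0.28,0,0,0,-0.02,0,-0.37,0.315,0,0,0,-0.02,0,-0.383,0.326,0,0,0,-0.02,0,-0.383,0.326,0,0,0,-0.02,0,-0.383,0.326,0,0,0,-0.02,0]'
python3 -m pendant '[0,0,0.02,0,0,0,0,0,0,0.04,0,0,0,0,0,0,0.04,0,0,0,0,0,0,0.04,0,0,0,0,0,0,0.04,0,0,0,0,0,0,0.04,0,0,0,0,0,0,0.04,0,0,0,0,0,0,0.04,0,0,0,0,0,0,0.04,0,0,0,0,0,0,0.04,0,0,0,0]'
python3 -c "
from h import *
plan([(.6137,-.2343,.0515,-6.7)])"
```

```text
clock: 21.03
eef_pos: [0.6135, -0.2346, 0.0816]
tool_rot: [0.058, 0.998, -0.0, -0.001]
ft_force: [-0.3, -0.6, -0.9]
grip_width: 0.0463
grasp_force: 61.8
clock: 21.87
eef_pos: [0.6145, -0.2347, 0.0628]
tool_rot: [0.058, 0.998, -0.0, 0.0]
ft_force: [0.4, -0.2, -0.8]
grip_width: 0.0464
grasp_force: 61.8
now [ 0.6145 -0.2347  0.0628] psi -6.64 w 0.0464 g 61.8 t 21.9
(0.6137, -0.2343, 0.0515, -6.7) -> [0.0016 0.0007 0.0226] [-0.      0.0001  0.0003]
```

```bash
python3 -m pendant '[0.001,0.001,0.01,0,0,0,0,0.0015,0.0007,0.018,0,0,0,0,0.0015,0.0007,0.0225,0,0,0,0,0.0015,0.0007,0.0225,0,0,0,0,0.0015,0.0007,0.0225,0,0,0,0,0.0015,0.0007,0.0225,0,0,0,0.8,0.0015,0.0007,0.0225,0,0,0,0.8,0.0015,0.0007,0.0225,0,0,0,0.8,0.0015,0.0007,0.0225,0,0,0,0.8,0.0015,0.0007,0.0225,0,0,0,0.8]'
python3 -m pendant '[0,0,-0.04,0,0,0,0.8,0,0,-0.08,0,0,0,0.8,0,0,-0.12,0,0,0,0.8,0,0,-0.12,0,0,0,0.8,0,0,-0.12,0,0,0,0.8,0,0,-0.12,0,0,0,0.8,0,0,-0.12,0,0,0,0.8,0,0,-0.12,0,0,0,0.8,0,0,-0.12,0,0,0,0.8,0,0,-0.12,0,0,0,0.8]'
python3 -c "
from h import *
plan([(.397,-.2686,.09,0.6),(.397,-.2686,.023,0.6)])"
```

```text
clock: 22.7
eef_pos: [0.6136, -0.2343, 0.0513]
tool_rot: [0.058, 0.998, -0.0, 0.0]
ft_force: [-0.4, 0.4, -0.5]
grip_width: 0.068
grasp_force: 0.0
clock: 23.53
eef_pos: [0.6132, -0.2342, 0.1104]
tool_rot: [0.058, 0.998, 0.0, -0.001]
ft_force: [0.8, -0.3, 0.1]
grip_width: 0.0684
grasp_force: 0.0
now [ 0.6132 -0.2342  0.1104] psi -6.65 w 0.0684 g 0.0 t 23.5
(0.397, -0.2686, 0.09, 0.6) -> [ 0.4215 -0.1185  0.0414] [ 0.0002 -0.0005 -0.0403]
(0.397, -0.2686, 0.023, 0.6) -> [0.    0.    0.134] [0. 0. 0.]
```

```bash
python3 -m pendant '[0.06,-0.02,0,0,0,-0.01,0.8,0.12,-0.035,0,0,0,-0.02,0.8,0.18,-0.05,0.01,0,0,-0.03,0.8,0.24,-0.07,0.02,0,0,-0.04,0.8,0.3,-0.085,0.03,0,0,-0.04,0.8,0.36,-0.1,0.04,0,0,-0.04,0.8,0.405,-0.115,0.041,0,0,-0.04,0.8,0.4215,-0.1185,0.041,0,0,-0.04,0.8,0.4215,-0.1185,0.041,0,0,-0.04,0.8,0.4215,-0.1185,0.041,0,0,-0.04,0.8]'
python3 -m pendant '[0,0,0.05,0,0,0,0.8,0,0,0.09,0,0,0,0.8,0,0,0.1,0,0,0,0.8,0,0,0.1,0,0,0,0.8,0,0,0.1,0,0,0,0.8,0,0,0.1,0,0,0,0.8,0,0,0.1,0,0,0,0.8,0,0,0.1,0,0,0,0.8,0,0,0.1,0,0,0,0.8,0,0,0.1,0,0,0,0.8]'
python3 -c "
from h import *
plan([(.397,-.2686,.023,0.6)])
c=bot.camera('top'); H=hsv(c); h,s,v=[H[...,i].astype(int) for i in range(3)]
m=(((v>150)&(s<60))|((h>95)&(h<125)&(s>120)&(v>90)))
m[:,:232]=0;m[:185]=0;m[262:]=0;m[:,280:]=0
m=cv2.morphologyEx(m.astype(np.uint8),cv2.MORPH_CLOSE,np.ones((5,5)))
for k in big(m): print(k.reshape(-1,2).mean(0),rect(onplane(c,k,.040)))
cv2.imwrite('pics/b.png',cv2.resize(c['pixels'][160:400,160:480,::-1],None,fx=2,fy=2))"
```

```text
clock: 24.37
eef_pos: [0.3984, -0.2693, 0.0913]
tool_rot: [-0.005, 1.0, -0.0, 0.001]
ft_force: [0.4, 0.8, 0.0]
grip_width: 0.0682
grasp_force: 0.0
clock: 25.2
eef_pos: [0.3977, -0.269, 0.0413]
tool_rot: [-0.005, 1.0, -0.0, 0.0]
ft_force: [0.4, 0.4, -0.4]
grip_width: 0.0681
grasp_force: 0.0
now [ 0.3977 -0.269   0.0413] psi 0.55 w 0.0681 g 0.0 t 25.2
(0.397, -0.2686, 0.023, 0.6) -> [0.0014 0.0008 0.0366] [-0.0002  0.0003 -0.0003]
[252.35555556 224.42666667] (0.6044, -0.2381, 102.5, 87.3, -6.7)
```

View pics/b.png

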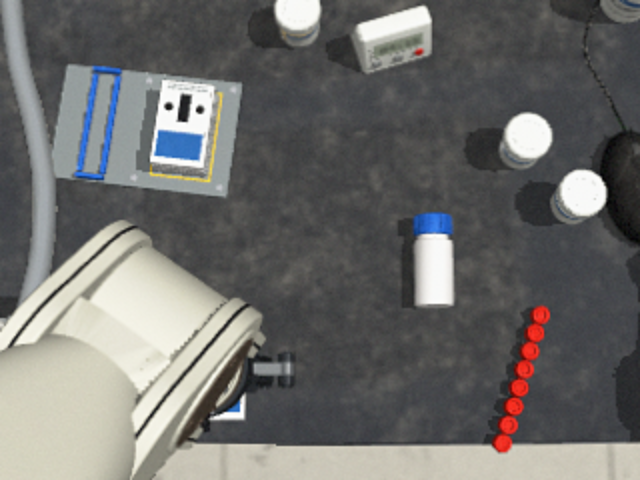

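The crop shows the three-cassette pile at about (183,128), squared to the outline. The gripper is over cassette 4, and the vial, jars and timer haven't moved.

```bash
python3 -m pendant '[0.001,0.001,0.02,0,0,0,0.8,0.001,0.001,0.036,0,0,0,0.8,0.001,0.001,0.036,0,0,0,0.8,0.001,0.001,0.036,0,0,0,0.8,0.001,0.001,0.036,0,0,0,0,0.001,0.001,0.036,0,0,0,0,0.001,0.001,0.036,0,0,0,0,0.001,0.001,0.036,0,0,0,0,0.001,0.001,0.036,0,0,0,0,0.001,0.001,0.036,0,0,0,0]'
python3 -m pendant '[0,0,-0.03,0,0,0,0,0,0,-0.06,0,0,0,0,0,0,-0.1,0,0,0,0,0,0,-0.14,0,0,0,0,0,0,-0.14,0,0,0,0,0,0,-0.14,0,0,0,0,0,0,-0.14,0,0,0,0,0,0,-0.14,0,0,0,0,0,0,-0.14,0,0,0,0,0,0,-0.14,0,0,0,0]'
python3 -c "
from h import *
plan([(.6137,-.2343,.093,-6.7)])"
```

```text
clock: 26.08
eef_pos: [0.3974, -0.2686, 0.0234]
tool_rot: [-0.005, 1.0, -0.0, 0.001]
ft_force: [0.4, -1.4, 5.4]
grip_width: 0.0463
grasp_force: 62.1
clock: 26.92
eef_pos: [0.3963, -0.2679, 0.0918]
tool_rot: [-0.005, 1.0, 0.001, -0.001]
ft_force: [0.4, 0.0, -0.7]
grip_width: 0.0466
grasp_force: 61.7
now [ 0.3963 -0.2679  0.0918] psi 0.55 w 0.0466 g 61.7 t 26.9
(0.6137, -0.2343, 0.093, -6.7) -> [-0.4354  0.0629 -0.003 ] [ 0.0003 -0.0006  0.0403]
```

```bash
python3 -m pendant '[-0.06,0.01,0,0,0,0.01,0,-0.12,0.02,0,0,0,0.02,0,-0.18,0.03,0,0,0,0.03,0,-0.24,0.04,0,0,0,0.04,0,-0.3,0.05,0,0,0,0.04,0,-0.36,0.055,0,0,0,0.04,0,-0.415,0.06,0,0,0,0.04,0,-0.435,0.063,0,0,0,0.04,0,-0.435,0.063,0,0,0,0.04,0,-0.435,0.063,0,0,0,0.04,0]'
python3 -m pendant '[0,0,0.02,0,0,0,0,0,0,0.03,0,0,0,0,0,0,0.036,0,0,0,0,0,0,0.036,0,0,0,0,0,0,0.036,0,0,0,0,0,0,0.036,0,0,0,0,0,0,0.036,0,0,0,0,0,0,0.036,0,0,0,0,0,0,0.036,0,0,0,0,0,0,0.036,0,0,0,0]'
python3 -c "
from h import *
plan([(.6141,-.2343,.064,-6.7)])"
```

```text
clock: 27.75
eef_pos: [0.6137, -0.2342, 0.0914]
tool_rot: [0.058, 0.998, 0.0, -0.001]
ft_force: [-0.6, -0.7, -0.3]
grip_width: 0.0463
grasp_force: 61.6
clock: 28.58
eef_pos: [0.6142, -0.2347, 0.075]
tool_rot: [0.058, 0.998, -0.0, 0.0]
ft_force: [-0.4, 0.3, -0.6]
grip_width: 0.0465
grasp_force: 61.6
now [ 0.6142 -0.2347  0.075 ] psi -6.64 w 0.0465 g 61.6 t 28.6
(0.6141, -0.2343, 0.064, -6.7) -> [0.0003 0.0008 0.0221] [-0.      0.0001  0.0003]
```

```bash
python3 -m pendant '[0,0.001,0.01,0,0,0,0,0,0.001,0.018,0,0,0,0,0,0.001,0.022,0,0,0,0,0,0.001,0.022,0,0,0,0,0,0.001,0.022,0,0,0,0,0,0.001,0.022,0,0,0,0.8,0,0.001,0.022,0,0,0,0.8,0,0.001,0.022,0,0,0,0.8,0,0.001,0.022,0,0,0,0.8,0,0.001,0.022,0,0,0,0.8]'
python3 -m pendant '[0,0,-0.04,0,0,0,0.8,0,0,-0.08,0,0,0,0.9,0,0,-0.12,0,0,0,1,0,0,-0.12,0,0,0,1,0,0,-0.12,0,0,0,1,0,0,-0.12,0,0,0,1,0,0,-0.12,0,0,0,1,0,0,-0.12,0,0,0,1,0,0,-0.12,0,0,0,1,0,0,-0.12,0,0,0,1]'
python3 -c "
from h import *
print(bot.get_obs()['joint_pos'])
plan([(.393,-.1635,.11,79.6),(.393,-.1635,.023,79.6)])"
```

```text
clock: 29.42
eef_pos: [0.6142, -0.2342, 0.0638]
tool_rot: [0.058, 0.998, -0.0, 0.0]
ft_force: [-0.8, 0.2, 0.0]
grip_width: 0.0684
grasp_force: 0.0
clock: 30.25
eef_pos: [0.6138, -0.234, 0.1229]
tool_rot: [0.058, 0.998, 0.0, -0.001]
ft_force: [0.1, -0.3, -0.2]
grip_width: 0.0857
grasp_force: 0.0
[-3.64280399e-01  6.29803083e-01  2.53040198e-01  1.19556529e+00
 -2.39705356e-05 -2.48268353e-01]
now [ 0.6138 -0.234   0.1229] psi -6.65 w 0.0857 g 0.0 t 30.2
(0.393, -0.1635, 0.11, 79.6) -> [0.4548 0.089  0.0265] [ 4.000e-04 -3.000e-04 -4.791e-01]
(0.393, -0.1635, 0.023, 79.6) -> [0.    0.    0.174] [0. 0. 0.]
```

```bash
python3 -m pendant '[0.06,0.01,0,0,0,-0.036,1,0.12,0.02,0,0,0,-0.072,1,0.18,0.03,0,0,0,-0.108,1,0.24,0.045,0,0,0,-0.144,1,0.3,0.06,0,0,0,-0.18,1,0.36,0.07,0.01,0,0,-0.216,1,0.41,0.08,0.02,0,0,-0.252,1,0.4548,0.089,0.0265,0,0,-0.288,1,0.4548,0.089,0.0265,0,0,-0.324,1,0.4548,0.089,0.0265,0,0,-0.36,1]'
python3 -m pendant '[0,0,0,0,0,-0.03,1,0,0,0,0,0,-0.06,1,0,0,0,0,0,-0.09,1,0,0,0,0,0,-0.119,1,0,0,0,0,0,-0.119,1,0,0,0,0,0,-0.119,1,0,0,0,0,0,-0.119,1,0,0,0,0,0,-0.119,1,0,0,0,0,0,-0.119,1,0,0,0,0,0,-0.119,1]'
python3 -c "
from h import *
plan([(.393,-.1635,.05,79.6),(.393,-.1635,.023,79.6)])
c=bot.camera('scene');cv2.imwrite('pics/c.png',cv2.resize(c['pixels'][170:330,120:440,::-1],None,fx=2,fy=2))"
```

```text
clock: 31.08
eef_pos: [0.3915, -0.163, 0.1103]
tool_rot: [-0.488, 0.873, 0.001, -0.0]
ft_force: [1.5, -1.0, 1.1]
grip_width: 0.0855
grasp_force: 0.0
clock: 31.92
eef_pos: [0.3934, -0.1636, 0.1105]
tool_rot: [-0.64, 0.769, 0.0, -0.0]
ft_force: [-0.0, -0.4, 0.1]
grip_width: 0.0855
grasp_force: 0.0
now [ 0.3934 -0.1636  0.1105] psi 79.54 w 0.0855 g 0.0 t 31.9
(0.393, -0.1635, 0.05, 79.6) -> [-1.000e-04  8.000e-04  1.211e-01] [ 0.      0.     -0.0003]
(0.393, -0.1635, 0.023, 79.6) -> [0.    0.    0.054] [0. 0. 0.]
```

View pics/c.png

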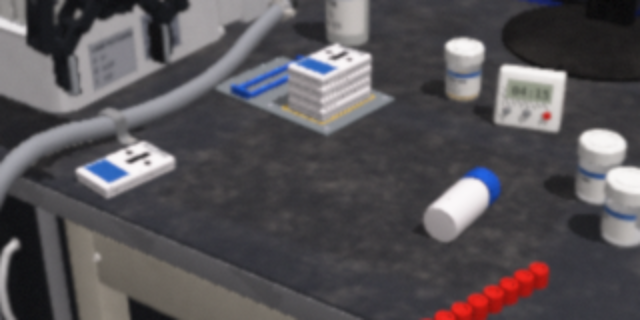

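The scene crop shows the four-high pile square at (330,85), cassette 5 at (127,167), and the hose running close behind it. I'll grip 7 mm off-centre, away from the hose.

```bash
python3 -m pendant '[0.014,0.0008,0.04,0,0,0,1,0.014,0.0008,0.08,0,0,0,1,0.014,0.0008,0.12,0,0,0,1,0.014,0.0008,0.12,0,0,0,1,0.014,0.0008,0.12,0,0,0,1,0.014,0.0008,0.12,0,0,0,1,0.014,0.0008,0.12,0,0,0,1,0.014,0.0008,0.12,0,0,0,1,0.014,0.0008,0.12,0,0,0,1,0.014,0.0008,0.12,0,0,0,1]'
python3 -m pendant '[0,0,0.01,0,0,0,1,0,0,0.02,0,0,0,1,0,0,0.03,0,0,0,1,0,0,0.03,0,0,0,1,0,0,0.03,0,0,0,1,0,0,0.03,0,0,0,1,0,0,0.03,0,0,0,1,0,0,0.03,0,0,0,1,0,0,0.03,0,0,0,1,0,0,0.03,0,0,0,1]'
python3 -c "
from h import *
plan([(.3917,-.1704,.023,79.6)])
c=bot.camera('top');cv2.imwrite('pics/d.png',cv2.resize(c['pixels'][290:400,140:290,::-1],None,fx=4,fy=4))"
```

```text
clock: 32.8
eef_pos: [0.3923, -0.1707, 0.0512]
tool_rot: [-0.64, 0.768, -0.001, 0.0]
ft_force: [-1.7, 0.7, 0.1]
grip_width: 0.0854
grasp_force: 0.0
clock: 33.63
eef_pos: [0.3919, -0.1705, 0.0357]
tool_rot: [-0.64, 0.768, -0.0, 0.0]
ft_force: [1.5, -0.1, 0.5]
grip_width: 0.0854
grasp_force: 0.0
now [ 0.3919 -0.1705  0.0357] psi 79.57 w 0.0854 g 0.0 t 33.6
(0.3917, -0.1704, 0.023, 79.6) -> [-0.0002  0.0004  0.0254] [-0.0001 -0.     -0.0001]
```

View pics/d.png

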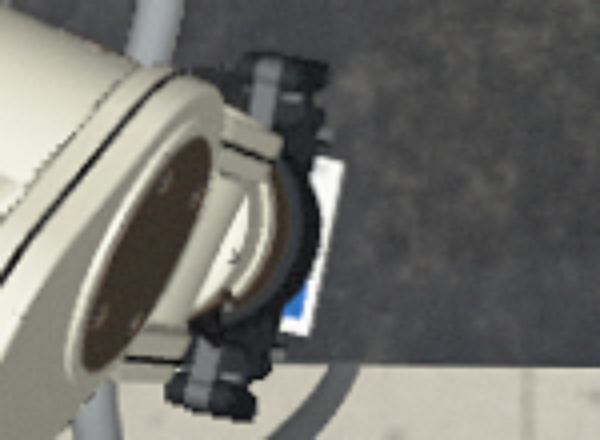

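The crop shows the fingers straddling cassette 5 lengthwise, with its right edge visible at (325,250), and the force reads zero.

```bash
python3 -m pendant '[0,0,0.01,0,0,0,1,0,0,0.02,0,0,0,1,0,0,0.03,0,0,0,1,0,0,0.034,0,0,0,1,0,0,0.034,0,0,0,1,0,0,0.034,0,0,0,1,0,0,0.034,0,0,0,1,0,0,0.034,0,0,0,1,0,0,0.034,0,0,0,1,0,0,0.034,0,0,0,1]'
python3 -m pendant '[0,0,0,0,0,0,0,0,0,0,0,0,0,0,0,0,0,0,0,0,0,0,0,0,0,0,0,0,0,0,0,0,0,0,0,0,0,0,0,0,0,0,0,0,0,0,0,0,0,0,0,0,0,0,0,0,0,0,0,0,0,0,0,0,0,0,0,0,0,0]'
python3 -c "
from h import *
plan([])"
```

```text
clock: 34.52
eef_pos: [0.392, -0.1706, 0.0187]
tool_rot: [-0.64, 0.768, -0.0, 0.0]
ft_force: [0.3, -0.0, 0.5]
grip_width: 0.0855
grasp_force: 0.0
clock: 35.35
eef_pos: [0.392, -0.1706, 0.0193]
tool_rot: [-0.64, 0.768, -0.0, 0.0]
ft_force: [-1.1, 1.6, 7.2]
grip_width: 0.074
grasp_force: 69.1
now [ 0.392  -0.1706  0.0193] psi 79.58 w 0.074 g 69.1 t 35.4
```

```bash
python3 -m pendant '[0,0,-0.03,0,0,0,0,0,0,-0.06,0,0,0,0,0,0,-0.1,0,0,0,0,0,0,-0.14,0,0,0,0,0,0,-0.16,0,0,0,0,0,0,-0.16,0,0,0,0,0,0,-0.16,0,0,0,0,0,0,-0.16,0,0,0,0,0,0,-0.16,0,0,0,0,0,0,-0.16,0,0,0,0]'
python3 -c "
from h import *
plan([(.6128,-.2417,.1,83.3)])"
```

```text
clock: 36.18
eef_pos: [0.391, -0.1701, 0.0976]
tool_rot: [-0.64, 0.768, 0.001, -0.001]
ft_force: [-0.1, -0.1, -0.6]
grip_width: 0.0742
grasp_force: 71.0
now [ 0.391  -0.1701  0.0976] psi 79.57 w 0.0742 g 71.0 t 36.2
(0.6128, -0.2417, 0.1, 83.3) -> [ 0.0604 -0.4622 -0.006 ] [ 0.0007  0.0002 -0.0207]
```

```bash
python3 -m pendant '[0.01,-0.06,0,0,0,-0.005,0,0.015,-0.12,0,0,0,-0.01,0,0.02,-0.18,0,0,0,-0.015,0,0.03,-0.24,0,0,0,-0.02,0,0.04,-0.3,0,0,0,-0.02,0,0.05,-0.36,0,0,0,-0.02,0,0.055,-0.42,0,0,0,-0.02,0,0.06,-0.455,0,0,0,-0.0205,0,0.06,-0.462,0,0,0,-0.0205,0,0.06,-0.462,0,0,0,-0.0205,0]'
python3 -m pendant '[0,0,0,0,0,0,0,0,0,0,0,0,0,0,0,0,0,0,0,0,0,0,0,0,0,0,0,0,0,0,0,0,0,0,0,0,0,0,0,0,0,0,0,0,0,0,0,0,0,0,0,0,0,0,0,0,0,0,0,0,0,0,0,0,0,0,0,0,0,0]'
python3 -c "
from h import *
plan([(.6128,-.2417,.072,83.3)])
c=bot.camera('scene');cv2.imwrite('pics/e.png',cv2.resize(c['pixels'][150:260,200:350,::-1],None,fx=4,fy=4))"
```

```text
clock: 37.02
eef_pos: [0.6137, -0.2417, 0.0968]
tool_rot: [-0.664, 0.747, 0.001, -0.0]
ft_force: [0.1, 0.6, -1.2]
grip_width: 0.0737
grasp_force: 71.0
clock: 37.85
eef_pos: [0.6135, -0.2418, 0.0986]
tool_rot: [-0.664, 0.747, -0.0, -0.0]
ft_force: [0.3, 0.2, -0.4]
grip_width: 0.0738
grasp_force: 71.0
now [ 0.6135 -0.2418  0.0986] psi 83.26 w 0.0738 g 71.0 t 37.9
(0.6128, -0.2417, 0.072, 83.3) -> [-0.      0.0015  0.0531] [-0.     -0.     -0.0002]
```

View pics/e.png

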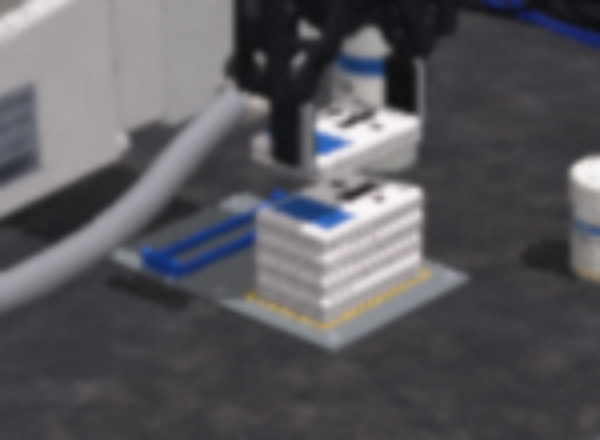

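The scene crop shows cassette 5 held level above the flush four-high pile at (340,245).

```bash
python3 -m pendant '[0,0.001,0.02,0,0,0,0,0,0.0015,0.035,0,0,0,0,0,0.0015,0.045,0,0,0,0,0,0.0015,0.05,0,0,0,0,0,0.0015,0.054,0,0,0,0,0,0.0015,0.054,0,0,0,0,0,0.0015,0.054,0,0,0,0,0,0.0015,0.054,0,0,0,1,0,0.0015,0.054,0,0,0,1,0,0.0015,0.054,0,0,0,1]'
python3 -m pendant '[0,0,0,0,0,0,1,0,0,0,0,0,0,1,0,0,-0.03,0,0,0,1,0,0,-0.07,0,0,0,1,0,0,-0.12,0,0,0,1,0,-0.08,-0.14,0,0,-0.03,1,0,-0.16,-0.14,0,0,-0.06,1,0,-0.2,-0.14,0,0,-0.1,1,0,-0.2,-0.14,0,0,-0.1,1,0,-0.2,-0.14,0,0,-0.1,1]'
```

```text
clock: 38.73
eef_pos: [0.6129, -0.2417, 0.0715]
tool_rot: [-0.664, 0.747, -0.0, 0.0]
ft_force: [0.0, -0.1, 0.2]
grip_width: 0.0855
grasp_force: 0.0
clock: 39.57
eef_pos: [0.7125, -0.2531, 0.1397]
tool_rot: [0.773, -0.634, -0.001, 0.0]
ft_force: [-0.1, -0.6, -0.1]
grip_width: 0.0854
grasp_force: 0.0
```

```bash
python3 -m pendant '[0,0.05,0,0,0,0.036,1,0,0.1,0,0,0,0.072,1,0.04,0.15,0,0,0,0.108,1,0.09,0.2,0,0,0,0.144,1,0.14,0.25,0,0,0,0.18,1,0.2,0.3,0,0,0,0.216,1,0.25,0.32,0,0,0,0.252,1,0.3,0.34,0,0,0,0.288,1,0.33,0.34,0,0,0,0.324,1,0.33,0.34,0,0,0,0.36,1]'
python3 -c "
from h import *
plan([(.4984,-.4559,.12,.9)])
c=bot.camera('top'); H=hsv(c); h,s,v=[H[...,i].astype(int) for i in range(3)]
for t in (190,210):
  m=(((v>t)&(s<60))|((h>95)&(h<125)&(s>120)&(v>90)))
  m[:,:232]=0;m[:175]=0;m[262:]=0;m[:,280:]=0
  m=cv2.morphologyEx(m.astype(np.uint8),cv2.MORPH_CLOSE,np.ones((5,5)))
  for k in big(m): print(k.reshape(-1,2).mean(0),rect(onplane(c,k,.064)))
cv2.imwrite('pics/f.png',cv2.resize(c['pixels'][160:310,180:400,::-1],None,fx=3,fy=3))"
```

```text
clock: 40.4
eef_pos: [0.575, -0.4523, 0.1418]
tool_rot: [-0.307, 0.952, -0.001, -0.0]
ft_force: [0.6, 0.1, 0.3]
grip_width: 0.0852
grasp_force: 0.0
now [ 0.575  -0.4523  0.1418] psi 35.76 w 0.0852 g 0.0 t 40.4
(0.4984, -0.4559, 0.12, 0.9) -> [0.1286 0.0837 0.0436] [-4.000e-04 -1.000e-04  1.936e-01]
[258.81860465 233.48372093] (0.5973, -0.2472, 119.6, 80.0, 1.2)
[261.26519337 237.08287293] (0.5938, -0.2473, 112.4, 79.9, 1.2)
```

View pics/f.png

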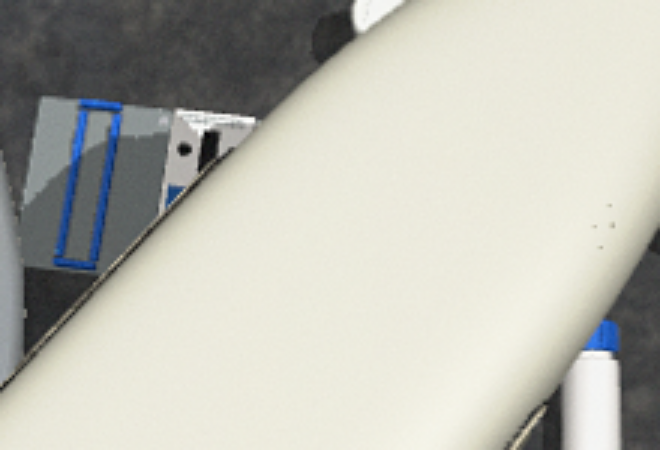

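The arm hides the pile in this crop, so I'll check it later. First the vial.

```bash
python3 -m pendant '[0.03,0.02,0.01,0,0,0.036,1,0.06,0.04,0.02,0,0,0.072,1,0.09,0.06,0.03,0,0,0.108,1,0.12,0.08,0.04,0,0,0.144,1,0.1286,0.0837,0.043,0,0,0.18,1,0.1286,0.0837,0.043,0,0,0.1935,1,0.1286,0.0837,0.043,0,0,0.1935,1,0.1286,0.0837,0.043,0,0,0.1935,1,0.1286,0.0837,0.043,0,0,0.1935,1,0.1286,0.0837,0.043,0,0,0.1935,1]'
python3 -m pendant '[0,0,0.03,0,0,0,1,0,0,0.06,0,0,0,1,0,0,0.09,0,0,0,1,0,0,0.12,0,0,0,1,0,0,0.12,0,0,0,1,0,0,0.12,0,0,0,1,0,0,0.12,0,0,0,1,0,0,0.12,0,0,0,1,0,0,0.12,0,0,0,1,0,0,0.12,0,0,0,1]'
python3 -c "
from h import *
plan([(.4984,-.4559,.031,.9)])
c=bot.camera('scene');cv2.imwrite('pics/g.png',cv2.resize(c['pixels'][170:330,220:440,::-1],None,fx=3,fy=3))"
```

```text
clock: 41.28
eef_pos: [0.5012, -0.4526, 0.1204]
tool_rot: [-0.015, 1.0, -0.0, 0.0]
ft_force: [-0.0, -0.1, -0.4]
grip_width: 0.0851
grasp_force: 0.0
clock: 42.12
eef_pos: [0.5015, -0.4535, 0.0612]
tool_rot: [-0.014, 1.0, -0.001, 0.001]
ft_force: [0.3, 0.7, -0.7]
grip_width: 0.0853
grasp_force: 0.0
now [ 0.5015 -0.4535  0.0612] psi 1.64 w 0.0853 g 0.0 t 42.1
(0.4984, -0.4559, 0.031, 0.9) -> [ 0.0065 -0.0046  0.0604] [-0.0004  0.0005  0.0041]
```

View pics/g.png

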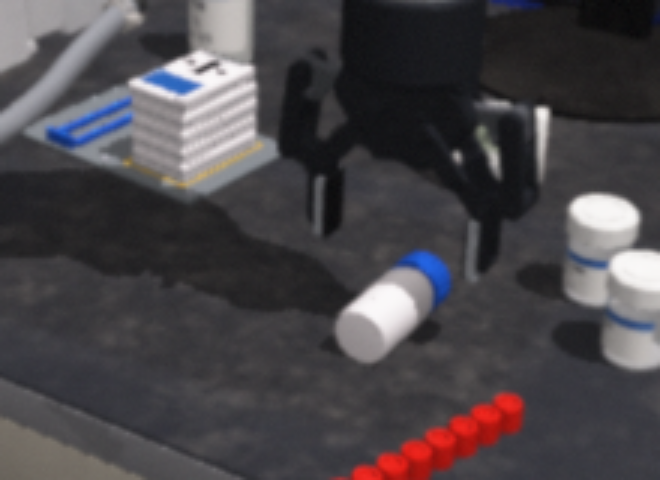

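The crop shows a flush five-high pile at (195,120), and the open fingers straddling the vial at (395,305).

```bash
python3 -m pendant '[0.0065,-0.0046,0.02,0,0,0.004,1,0.0065,-0.0046,0.04,0,0,0.004,1,0.0065,-0.0046,0.062,0,0,0.004,1,0.0065,-0.0046,0.062,0,0,0.004,1,0.0065,-0.0046,0.062,0,0,0.004,0.8,0.0065,-0.0046,0.062,0,0,0.004,0.6,0.0065,-0.0046,0.062,0,0,0.004,0.5,0.0065,-0.0046,0.062,0,0,0.004,0.47,0.0065,-0.0046,0.062,0,0,0.004,0.47,0.0065,-0.0046,0.062,0,0,0.004,0.47]'
python3 -m pendant '[0,0.004,0,0,0,0,0.46,0,0.01,0,0,0,0,0.46,0,0.016,0,0,0,0,0.46,0,0.022,0,0,0,0,0.46,0,0.028,0,0,0,0,0.46,0,0.034,0,0,0,0,0.46,0,0.04,0,0,0,0,0.46,0,0.04,0,0,0,0,0.46,0,0.04,0,0,0,0,0.46,0,0.04,0,0,0,0,0.46]'
python3 -c "
from h import *
plan([])
c=bot.camera('scene');cv2.imwrite('pics/i.png',cv2.resize(c['pixels'][170:330,220:440,::-1],None,fx=3,fy=3))"
```

```text
clock: 43.0
eef_pos: [0.4981, -0.4556, 0.0296]
tool_rot: [-0.008, 1.0, -0.0, 0.0]
ft_force: [-0.4, -0.4, -0.5]
grip_width: 0.0404
grasp_force: 0.0
clock: 43.83
eef_pos: [0.4976, -0.4354, 0.0291]
tool_rot: [-0.008, 1.0, -0.0, 0.0]
ft_force: [0.2, 0.1, 0.4]
grip_width: 0.0393
grasp_force: 0.0
now [ 0.4976 -0.4354  0.0291] psi 0.92 w 0.0393 g 0.0 t 43.8
```

View pics/i.png

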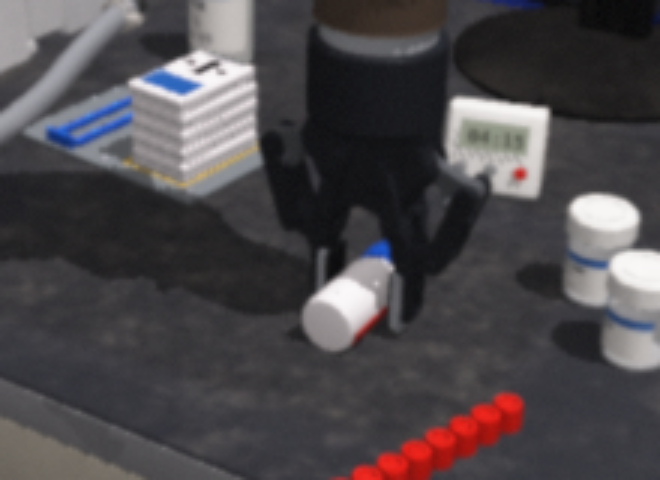

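Rolling works: the red stripe has come out low on the -y side at (370,322). I'll add a stripe-angle measurement by intersecting rays with the cylinder.

```bash
cat >> h.py <<'E'
def stripe(x0,yv,zc=.017,yaw=0,cam="scene"):
    """stripe angle (deg) from top, + towards world -y"""
    c=bot.camera(cam); H=hsv(c); h,s,v=[H[...,i].astype(int) for i in range(3)]
    red=((h<8)|(h>172))&(s>120)&(v>60); px=np.argwhere(red)[:,::-1]
    o,d=rays(c,px); a=np.radians(yaw); Rz=np.array([[np.cos(a),np.sin(a),0],[-np.sin(a),np.cos(a),0],[0,0,1]])
    o=Rz@(o-np.array([x0,yv,zc])); d=d@Rz.T
    A=(d[:,1:]**2).sum(1);B=d[:,1:]@o[1:];C=(o[1:]**2).sum()-.017**2;D=B*B-A*C
    ok=D>0; P=o+d[ok]*((-B[ok]-np.sqrt(D[ok]))/A[ok])[:,None]; P=P[np.abs(P[:,0])<.04]
    ang=np.degrees(np.arctan2(-P[:,1],P[:,2])); print("stripe n",len(P),"ang",np.round(np.percentile(ang,[5,50,95]),1) if len(P) else None,"x",P[:,0].min().round(3) if len(P) else None,P[:,0].max().round(3) if len(P) else None)
    return c
E
python3 -c "
from h import *
for y in (-.436,-.4385): stripe(.4984,y)"
python3 -m pendant '[0,0.006,0,0,0,0,0.46,0,0.016,0,0,0,0,0.46,0,0.028,0,0,0,0,0.46,0,0.042,0,0,0,0,0.46,0,0.056,0,0,0,0,0.46,0,0.07,0,0,0,0,0.46,0,0.08,0,0,0,0,0.46,0,0.086,0,0,0,0,0.46,0,0.09,0,0,0,0,0.46,0,0.09,0,0,0,0,0.46]'
python3 -c "
from h import *
plan([])
y=bot.get_obs()['eef_pos'][1]
for dy in (0,-.003): stripe(.4984,y+dy)"
```

```text
stripe n 26 ang [ 90.2  99.  112. ] x -0.04 -0.008
stripe n 20 ang [79.8 86.1 93.4] x -0.038 -0.014
clock: 44.82
eef_pos: [0.4969, -0.3899, 0.0291]
tool_rot: [-0.008, 1.0, 0.0, -0.0]
ft_force: [-0.3, 0.1, -0.1]
grip_width: 0.0394
grasp_force: 0.0
now [ 0.4969 -0.3899  0.0291] psi 0.94 w 0.0394 g 0.0 t 44.8
stripe n 0 ang None x None None
stripe n 0 ang None x None None
```

```bash
python3 -m pendant '[0,0.006,0,0,0,0,0.46,0,0.016,0,0,0,0,0.46,0,0.03,0,0,0,0,0.46,0,0.045,0,0,0,0,0.46,0,0.06,0,0,0,0,0.46,0,0.075,0,0,0,0,0.46,0,0.09,0,0,0,0,0.46,0,0.1,0,0,0,0,0.46,0,0.108,0,0,0,0,0.46,0,0.108,0,0,0,0,0.46]'
python3 -m pendant '[0,0.006,0,0,0,0,0.46,0,0.016,0,0,0,0,0.46,0,0.022,0,0,0,0,0.46,0,0.026,0,0,0,0,0.46,0,0.026,0,0,0,0,0.46,0,0.026,0,0,0,0,0.46,0,0.026,0,0,0,0,0.46,0,0.026,0,0,0,0,0.46,0,0.026,0,0,0,0,0.46,0,0.026,0,0,0,0,0.46]'
python3 -c "
from h import *
plan([])
y=bot.get_obs()['eef_pos'][1]
for dy in (.002,-.001,-.003): c=stripe(.4984,y+dy)
x,y=map(int,proj(c,[.4984,bot.get_obs()['eef_pos'][1],.017])[0]); print(x,y)
cv2.imwrite('pics/j.png',cv2.resize(c['pixels'][y-50:y+50,x-60:x+60,::-1],None,fx=5,fy=5))"
```

```text
clock: 45.75
eef_pos: [0.4959, -0.3353, 0.0291]
tool_rot: [-0.009, 1.0, 0.0, -0.0]
ft_force: [-0.4, 0.1, 0.2]
grip_width: 0.0393
grasp_force: 0.0
clock: 46.58
eef_pos: [0.4957, -0.3235, 0.029]
tool_rot: [-0.008, 1.0, -0.0, -0.0]
ft_force: [0.5, -0.6, 0.2]
grip_width: 0.0395
grasp_force: 0.0
now [ 0.4957 -0.3235  0.029 ] psi 0.9 w 0.0395 g 0.0 t 46.6
stripe n 33 ang [ 92.5 104.2 127.3] x -0.038 -0.005
stripe n 34 ang [ 82.7  94.1 108. ] x -0.039 -0.013
stripe n 30 ang [77.  87.2 98.9] x -0.039 -0.016
288 249
```

View pics/j.png

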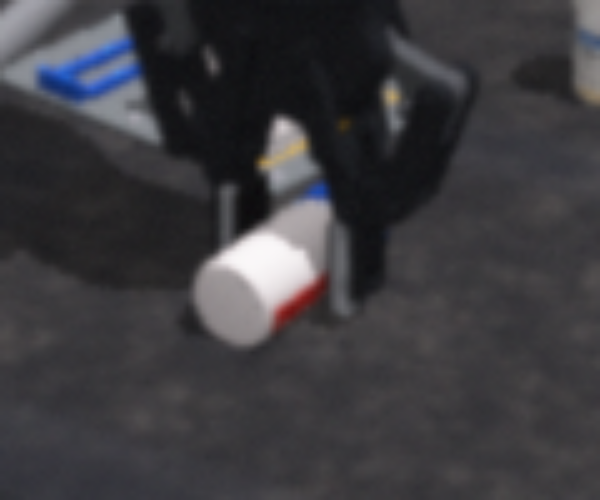

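The crop shows the stripe on the -y flank at (300,300), about 95° from the top on its second time round. That matches rolling without slip over 132 mm.

```bash
python3 -m pendant '[0,0.006,0,0,0,0,0.46,0,0.016,0,0,0,0,0.46,0,0.03,0,0,0,0,0.46,0,0.045,0,0,0,0,0.46,0,0.06,0,0,0,0,0.46,0,0.075,0,0,0,0,0.46,0,0.09,0,0,0,0,0.46,0,0.1,0,0,0,0,0.46,0,0.108,0,0,0,0,0.46,0,0.108,0,0,0,0,0.46]'
python3 -m pendant '[0,0.006,0,0,0,0,0.46,0,0.016,0,0,0,0,0.46,0,0.03,0,0,0,0,0.46,0,0.045,0,0,0,0,0.46,0,0.06,0,0,0,0,0.46,0,0.075,0,0,0,0,0.46,0,0.09,0,0,0,0,0.46,0,0.1,0,0,0,0,0.46,0,0.106,0,0,0,0,0.46,0,0.106,0,0,0,0,0.46]'
python3 -m pendant '[0,0.004,0,0,0,0,0.46,0,0.012,0,0,0,0,0.46,0,0.018,0,0,0,0,0.46,0,0.022,0,0,0,0,0.46,0,0.022,0,0,0,0,0.46,0,0.022,0,0,0,0,0.46,0,0.022,0,0,0,0,0.46,0,0.022,0,0,0,0,0.46,0,0.022,0,0,0,0,0.46,0,0.022,0,0,0,0,0.46]'
python3 -c "
from h import *
plan([])
Y=bot.get_obs()['eef_pos'][1]
for dy in (.002,-.001,-.003): c=stripe(.4965,Y+dy)
x,y=map(int,proj(c,[.4965,Y,.017])[0]); print(x,y)
cv2.imwrite('pics/k.png',cv2.resize(c['pixels'][y-50:y+50,x-60:x+60,::-1],None,fx=5,fy=5))"
```

```text
clock: 47.57
eef_pos: [0.4948, -0.2684, 0.0291]
tool_rot: [-0.009, 1.0, 0.0, -0.0]
ft_force: [-0.9, -0.4, -0.1]
grip_width: 0.0387
grasp_force: 0.0
clock: 48.4
eef_pos: [0.494, -0.2156, 0.0291]
tool_rot: [-0.009, 1.0, 0.0, -0.0]
ft_force: [0.0, -0.1, 0.5]
grip_width: 0.0391
grasp_force: 0.0
clock: 49.23
eef_pos: [0.4938, -0.2055, 0.0291]
tool_rot: [-0.008, 1.0, -0.0, -0.0]
ft_force: [0.4, -0.0, 0.6]
grip_width: 0.039
grasp_force: 0.0
now [ 0.4938 -0.2055  0.0291] psi 0.9 w 0.039 g 0.0 t 49.2
stripe n 37 ang [69.7 79.3 89.7] x -0.036 -0.008
stripe n 37 ang [63.2 72.3 81.9] x -0.039 -0.011
stripe n 35 ang [58.8 66.9 77.1] x -0.039 -0.013
237 232
```

View pics/k.png

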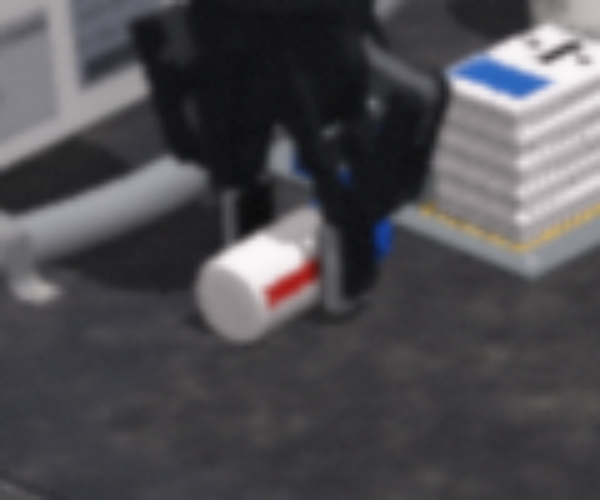

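The crop shows the stripe at (293,285), about 73° from the top and rising for the last time. It needs roughly 21 mm more.

```bash
python3 -m pendant '[0,0.004,0,0,0,0,0.46,0,0.01,0,0,0,0,0.46,0,0.018,0,0,0,0,0.46,0,0.026,0,0,0,0,0.46,0,0.033,0,0,0,0,0.46,0,0.038,0,0,0,0,0.46,0,0.041,0,0,0,0,0.46,0,0.041,0,0,0,0,0.46,0,0.041,0,0,0,0,0.46,0,0.041,0,0,0,0,0.46]'
python3 -c "
from h import *
plan([])
Y=bot.get_obs()['eef_pos'][1]
for dy in (.003,.001,-.001,-.003): c=stripe(.4958,Y+dy)
x,y=map(int,proj(c,[.4958,Y,.017])[0]); print(x,y)
cv2.imwrite('pics/l.png',cv2.resize(c['pixels'][y-50:y+50,x-60:x+60,::-1],None,fx=5,fy=5))"
```

```text
clock: 50.22
eef_pos: [0.4936, -0.185, 0.0291]
tool_rot: [-0.008, 1.0, -0.0, 0.0]
ft_force: [-0.4, -0.2, 0.2]
grip_width: 0.0394
grasp_force: 0.0
now [ 0.4936 -0.185   0.0291] psi 0.91 w 0.0394 g 0.0 t 50.2
stripe n 43 ang [14.8 22.7 30.3] x -0.037 0.009
stripe n 43 ang [ 9.4 17.9 25.8] x -0.038 0.009
stripe n 43 ang [ 3.5 12.8 21.2] x -0.039 0.009
stripe n 43 ang [-3.2  7.2 16.3] x -0.039 0.009
228 230
```

View pics/l.png

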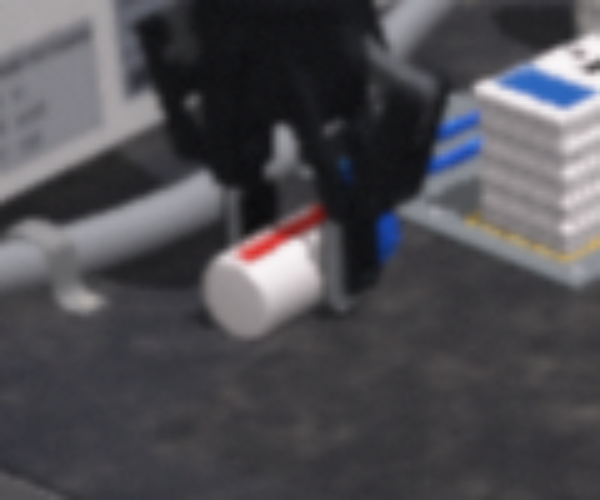

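```bash
python3 -m pendant '[0,0,0,0,0,0,0.44,0,0,0,0,0,0,0.42,0,0,0,0,0,0,0.4,0,0,0,0,0,0,0.38,0,0,0,0,0,0,0.36,0,0,0,0,0,0,0.2,0,0,0,0,0,0,0,0,0,0,0,0,0,0,0,0,0,0,0,0,0,0,0,0,0,0,0,0]'
python3 -c "
from h import *
plan([])
Y=bot.get_obs()['eef_pos'][1]
for dy in (.001,0,-.001): c=stripe(.4958,Y+dy)
c=bot.camera('top'); x,y=map(int,proj(c,[.4958,Y,.017])[0]); print(x,y)
cv2.imwrite('pics/m.png',cv2.resize(c['pixels'][y-60:y+40,x-50:x+70,::-1],None,fx=5,fy=5))"
```

```text
clock: 51.25
eef_pos: [0.4935, -0.185, 0.0293]
tool_rot: [-0.008, 1.0, -0.0, 0.0]
ft_force: [-1.3, 0.5, 4.8]
grip_width: 0.0321
grasp_force: 59.3
now [ 0.4935 -0.185   0.0293] psi 0.91 w 0.0321 g 59.3 t 51.2
stripe n 47 ang [-5.4  7.9 17.8] x -0.039 0.006
stripe n 47 ang [-9.6  5.  15.3] x -0.039 0.006
stripe n 47 ang [-14.4   1.9  12.7] x -0.039 0.007
221 289
```

View pics/m.png

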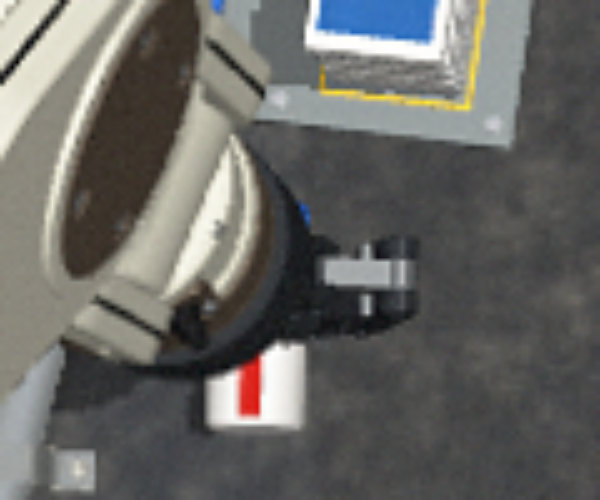

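The top crop shows the stripe centred on top to within about 5°, at (250,385) between the vial edges 207 and 305. The 14 pictures are now used up, so everything from here is numeric. I'll check the hose clearance beside the cradle.

Run:
```python
from h import *
t=cv2.imread('pics/top0.png')[:,:,::-1]; s=cv2.imread('pics/scene0.png')[:,:,::-1]
c=bot.camera('top'); k=bot.camera('scene')
for r in (205,222,240):
    print(r,[(x,int(t[r,x].mean())) for x in range(160,200,2)])
for px in ((174,222),(178,205),(176,240)):
    print(px)
    for z in np.arange(0,.12,.01):
        P=onplane(c,[px],z)[0]; q=proj(k,P)[0].round().astype(int); print(round(z,2),P[:2].round(3),q,s[q[1],q[0]])
plan([(.4935,-.185,.075,.9),(.623,-.1547,.075,-6.7)])
```

```text
205 [(160, 80), (162, 82), (164, 73), (166, 78), (168, 132), (170, 156), (172, 170), (174, 164), (176, 148), (178, 107), (180, 69), (182, 70), (184, 76), (186, 78), (188, 74), (190, 59), (192, 154), (194, 153), (196, 148), (198, 153)]
222 [(160, 69), (162, 70), (164, 67), (166, 78), (168, 78), (170, 77), (172, 121), (174, 156), (176, 164), (178, 166), (180, 145), (182, 116), (184, 68), (186, 84), (188, 122), (190, 156), (192, 151), (194, 152), (196, 153), (198, 152)]
240 [(160, 68), (162, 62), (164, 65), (166, 68), (168, 74), (170, 79), (172, 81), (174, 73), (176, 140), (178, 166), (180, 165), (182, 157), (184, 129), (186, 129), (188, 153), (190, 155), (192, 152), (194, 154), (196, 155), (198, 125)]
(174, 222)
0.0 [ 0.623 -0.088] [233 204] [133 133 139]
0.01 [ 0.62  -0.091] [233 201] [157 156 165]
0.02 [ 0.618 -0.094] [233 197] [138 138 143]
0.03 [ 0.615 -0.096] [233 194] [79 76 77]
0.04 [ 0.612 -0.099] [233 190] [72 68 71]
0.05 [ 0.61  -0.102] [233 186] [75 72 77]
0.06 [ 0.607 -0.105] [233 183] [71 70 73]
0.07 [ 0.604 -0.107] [233 179] [159 156 157]
0.08 [ 0.602 -0.11 ] [233 175] [1
[... 756 characters left out ...]
 -0.097] [225 207] [159 159 167]
0.02 [ 0.584 -0.099] [225 203] [111 110 114]
0.03 [ 0.582 -0.102] [225 199] [66 64 69]
0.04 [ 0.58  -0.105] [225 196] [65 63 66]
0.05 [ 0.577 -0.107] [225 192] [92 89 90]
0.06 [ 0.575 -0.11 ] [225 188] [164 161 162]
0.07 [ 0.573 -0.113] [225 184] [164 160 162]
0.08 [ 0.57  -0.115] [225 180] [165 160 163]
0.09 [ 0.568 -0.118] [225 177] [163 159 162]
0.1 [ 0.566 -0.121] [225 173] [164 160 162]
0.11 [ 0.563 -0.124] [225 168] [165 162 163]
now [ 0.4935 -0.185   0.0293] psi 0.91 w 0.0322 g 59.3 t 51.5
(0.4935, -0.185, 0.075, 0.9) -> [ 0.     -0.0001 -0.0913] [-0.0001  0.      0.0001]
(0.623, -0.1547, 0.075, -6.7) -> [-0.2599  0.0565  0.    ] [0.     0.     0.0422]
```

```bash
python3 -m pendant '[0,0,-0.03,0,0,0,0,0,0,-0.06,0,0,0,0,0,0,-0.09,0,0,0,0,0,0.02,-0.1,0,0,0.01,0,0,0.045,-0.1,0,0,0.02,0,0,0.0565,-0.1,0,0,0.03,0,0,0.0565,-0.1,0,0,0.042,0,0,0.0565,-0.1,0,0,0.042,0,0,0.0565,-0.1,0,0,0.042,0,0,0.0565,-0.1,0,0,0.042,0]'
python3 -c "
from h import *
plan([(.623,-.1547,.08,-6.7)])"
```

```text
clock: 52.38
eef_pos: [0.493, -0.1568, 0.0787]
tool_rot: [0.058, 0.998, 0.0, -0.0]
ft_force: [0.6, -0.0, 0.2]
grip_width: 0.0321
grasp_force: 59.6
now [ 0.493  -0.1568  0.0787] psi -6.61 w 0.0321 g 59.6 t 52.4
(0.623, -0.1547, 0.08, -6.7) -> [-0.2578  0.034  -0.0026] [ 0.     -0.0001  0.0005]
```

```bash
python3 -m pendant '[-0.03,0.005,0,0,0,0,0,-0.07,0.01,0,0,0,0,0,-0.11,0.015,0,0,0,0,0,-0.15,0.02,0,0,0,0,0,-0.19,0.025,0,0,0,0,0,-0.225,0.03,0,0,0,0,0,-0.25,0.034,0,0,0,0,0,-0.2575,0.034,0,0,0,0.0005,0,-0.2575,0.034,0,0,0,0.0005,0,-0.2575,0.034,0,0,0,0.0005,0]'
python3 -m pendant '[0,0,0.02,0,0,0,0,0,0,0.03,0,0,0,0,0,0,0.04,0,0,0,0,0,0,0.04,0,0,0,0,0,0,0.04,0,0,0,0,0,0,0.04,0,0,0,0,0,0,0.04,0,0,0,0,0,0,0.04,0,0,0,0,0,0,0.04,0,0,0,0,0,0,0.04,0,0,0,0]'
python3 -c "
from h import *
plan([(.623,-.1547,.0365,-6.7)])
o=bot.get_obs()['eef_pos']
c=stripe(o[0],o[1],o[2]-.0121,-6.7); c=stripe(o[0],o[1],o[2]-.0121,-6.7,'top')
H=hsv(c);h,s,v=[H[...,i].astype(int) for i in range(3)]
for k in big((h>95)&(h<125)&(s>120)&(v>80),30):
  p=k.reshape(-1,2).mean(0)
  if 150<p[1]<300 and 180<p[0]<260: print('top blue',p.round(),rect(onplane(c,k,.06)),rect(onplane(c,k,.009)))
c=bot.camera('scene');H=hsv(c);h,s,v=[H[...,i].astype(int) for i in range(3)]
# free (-x) end face of the vial: bright white blob near its projection
e=o+np.array([-.04*np.cos(.117),.04*np.sin(.117),-.0121]); print('pred end',proj(c,e)[0].round(1))
w=(v>120)&(s<60); q=proj(c,e)[0].astype(int); print(v[q[1]-8:q[1]+14:2,q[0]-20:q[0]+22:3])
"
```

```text
clock: 53.22
eef_pos: [0.6221, -0.1548, 0.0785]
tool_rot: [0.059, 0.998, 0.0, -0.001]
ft_force: [-0.1, 0.5, -0.5]
grip_width: 0.0323
grasp_force: 59.6
clock: 54.05
eef_pos: [0.6231, -0.1547, 0.0593]
tool_rot: [0.059, 0.998, -0.0, 0.0]
ft_force: [0.1, -0.0, -1.6]
grip_width: 0.0323
grasp_force: 59.6
now [ 0.6231 -0.1547  0.0593] psi -6.73 w 0.0323 g 59.6 t 54.0
(0.623, -0.1547, 0.0365, -6.7) -> [0.0002 0.     0.0456] [-0.      0.0001 -0.0002]
stripe n 33 ang [-11.7   5.3  15.6] x -0.037 0.006
stripe n 72 ang [-4.5  5.5 15.8] x -0.037 -0.005
top blue [208. 240.] (0.5823, -0.1627, 46.1, 25.6, -8.6) (0.5946, -0.1518, 48.5, 27.0, -8.6)
top blue [246. 229.] (0.5941, -0.2304, 38.9, 22.8, 83.9) (0.607, -0.2231, 41.0, 24.0, 83.9)
pred end [242.6 196.9]
[[167 164 161  91  69  70 123 165 194 199 195 192  99  70]
 [167 159 113  75  70  84 177 231 228 244 247 205  93  69]
 [138  76  72  73  70 123 150 179 246 246 242 232  99  71]
 [ 56  40  45  54  90 158 143 146 223 237 231 220 102  79]
 [ 43  38  43  47 142 164 142 142 167 224 209 194 100  81]
 [ 39  41  42 109 169 157 139 141 147 197 177 154  86  86]
 [ 39  41  78 162 166 142 136 139 141 161 138 113 113 116]
 [ 38  62 154 169 150 120 116 138 139 123  99  86  93 114]
 [ 47 148 168 156 130  85  52 119 120  93  87  91 125 106]
 [132 169 161 139 104  52  52  84  88  88  96 114  97 101]
 [169 162 145 113  69  69  86  86  91 127 105  91  97 157]]
```

```bash
python3 -m pendant '[0,0,0.01,0,0,0,0,0,0,0.02,0,0,0,0,0,0,0.03,0,0,0,0,0,0,0.037,0,0,0,0,0,0,0.042,0,0,0,0,0,0,0.0455,0,0,0,0,0,0,0.0455,0,0,0,0,0,0,0.0455,0,0,0,0,0,0,0.0455,0,0,0,0,0,0,0.0455,0,0,0,0]'
python3 -c "
from h import *
plan([])
o=bot.get_obs()['eef_pos']
stripe(.623,-.1547,.024,-6.7); stripe(.623,-.1547,.024,-6.7,'top')"
```

```text
clock: 55.03
eef_pos: [0.6228, -0.1544, 0.0365]
tool_rot: [0.059, 0.998, 0.0, -0.0]
ft_force: [-2.5, 1.9, 3.2]
grip_width: 0.0318
grasp_force: 60.0
now [ 0.6228 -0.1544  0.0365] psi -6.72 w 0.0318 g 60.0 t 55.0
stripe n 36 ang [-16.2   1.4  13.4] x -0.036 0.006
stripe n 71 ang [-6.   4.4 14.9] x -0.038 -0.005
```

```bash
python3 -m pendant '[0,0,0,0,0,0,0.4,0,0,0,0,0,0,0.42,0,0,0,0,0,0,0.44,0,0,0,0,0,0,0.46,0,0,0,0,0,0,0.5,0,0,0,0,0,0,0.52,0,0,0,0,0,0,0.52,0,0,0,0,0,0,0.52,0,0,0,0,0,0,0.52,0,0,0,0,0,0,0.52]'
python3 -m pendant '[0,0,-0.02,0,0,0,0.52,0,0,-0.05,0,0,0,0.52,0,0,-0.09,0,0,0,0.52,0,0,-0.14,0,0,0,0.52,0,0,-0.2,0,0,0,0.52,0,0,-0.26,0,0,0,0.52,0.04,0,-0.3,0,0,0,0.52,0.1,0,-0.3,0,0,0,0.52,0.16,0,-0.3,0,0,0,0.52,0.22,0,-0.3,0,0,0,0.52]'
python3 -m pendant '[0.06,-0.06,0,0,0,0,0.52,0.12,-0.12,0,0,0,0,0.52,0.18,-0.18,0,0,0,0,0.52,0.18,-0.24,0,0,0,0,0.52,0.18,-0.3,0,0,0,0,0.52,0.18,-0.36,0,0,0,0,0.52,0.18,-0.42,0,0,0,0,0.52,0.18,-0.46,0,0,0,0,0.52,0.18,-0.46,0,0,0,0,0.52,0.18,-0.46,0,0,0,0,0.52]'
python3 -c "
from h import *
plan([])
stripe(.623,-.1547,.024,-6.7); c=stripe(.623,-.1547,.024,-6.7,'top')
H=hsv(c);h,s,v=[H[...,i].astype(int) for i in range(3)]
blue=(h>95)&(h<125)&(s>120)&(v>80); red=((h<8)|(h>172))&(s>120)&(v>60); wh=(v>185)&(s<50)
m=(wh|blue|red); m[:175]=0;m[275:]=0;m[:,:186]=0;m[:,290:]=0
for k in big(blue&m,40)+[None]:
  if k is not None: print('blue',k.reshape(-1,2).mean(0).round(),rect(onplane(c,k,.024)),rect(onplane(c,k,.064)))
w=cv2.morphologyEx((m&(np.arange(640)>230)).astype(np.uint8),cv2.MORPH_CLOSE,np.ones((5,5)))
for k in big(w): print('pile',rect(onplane(c,k,.064)))
w=m&(np.arange(640)<231)
for k in big(wh&w,30): print('white',rect(onplane(c,k,.024)))
k=bot.camera('scene');np.savez('s.npz',c=c['pixels'],s=k['pixels'])
"
```

```text
clock: 55.97
eef_pos: [0.6229, -0.1547, 0.0363]
tool_rot: [0.059, 0.998, -0.0, 0.0]
ft_force: [-0.4, -0.6, -0.3]
grip_width: 0.0445
grasp_force: 0.0
clock: 56.8
eef_pos: [0.5129, -0.1417, 0.1877]
tool_rot: [0.059, 0.998, -0.0, 0.001]
ft_force: [-1.8, -1.2, -0.7]
grip_width: 0.0444
grasp_force: 0.0
clock: 57.63
eef_pos: [0.397, -0.3605, 0.1868]
tool_rot: [0.06, 0.998, -0.0, 0.0]
ft_force: [-1.0, 0.2, -0.0]
grip_width: 0.0446
grasp_force: 0.0
now [ 0.397  -0.3605  0.1868] psi -6.86 w 0.0446 g 0.0 t 57.6
stripe n 21 ang [-19.9  -1.2   8.7] x -0.036 -0.01
stripe n 105 ang [-9.9  0.7 11.2] x -0.038 0.011
blue [246. 229.] (0.6032, -0.2255, 40.7, 23.8, 83.6) (0.5931, -0.2312, 39.1, 22.8, 83.6)
blue [212. 200.] (0.6565, -0.1591, 34.2, 30.3, 80.1) (0.6442, -0.1675, 32.8, 29.1, 80.1)
pile (0.5341, -0.2862, 38.5, 35.9, -89.8)
pile (0.6095, -0.2324, 81.7, 59.3, -6.4)
white (0.6161, -0.1538, 62.0, 30.8, -8.1)
```

Run:
```python
from h import *
k=bot.camera('scene'); g=cv2.cvtColor(cv2.imread('pics/g.png'),cv2.COLOR_BGR2GRAY).astype(float)
a=np.radians(-6.7); Rz=np.array([[np.cos(a),-np.sin(a)],[np.sin(a),np.cos(a)]])
def p(dx,dy,z):
    q=np.r_[Rz@[dx,dy]+[.6137,-.2343],z]; u=proj(k,q)[0]; return np.array([(u[0]-220)*3,(u[1]-170)*3])
for i in range(5):
    z=.004+.012*i+.006; out=[]
    for dx,dy in ((-.038,.024),(.038,-.024)):
        u=p(dx,dy,z); mm=np.linalg.norm(p(dx,dy+.01 if dx<0 else dy,z)-p(dx,dy if dx<0 else dy,z))/10 if dx<0 else np.linalg.norm(p(dx+.01,dy,z)-u)/10
        r=int(round(u[1])); row=g[r]; lo=int(u[0])-20; seg=np.gradient(cv2.GaussianBlur(row[None,lo:lo+41],(5,1),0)[0]); 
        e=lo+(np.argmax(seg) if dx<0 else np.argmin(seg)); out+= [round(e-u[0],1),round(mm,2)]
    # near corner: brightness step between the two visible faces
    u=p(-.038,-.024,z); row=g[int(round(u[1]))]; lo=int(u[0])-15; seg=np.gradient(cv2.GaussianBlur(row[None,lo:lo+31],(5,1),0)[0]); out.append(round(lo+np.argmax(np.abs(seg))-u[0],1))
    print(i,out)
```

```text
0 [np.float64(2.0), np.float64(1.14), np.float64(-0.4), np.float64(1.02), np.float64(-0.3)]
1 [np.float64(2.5), np.float64(1.14), np.float64(-0.6), np.float64(1.02), np.float64(-0.1)]
2 [np.float64(2.9), np.float64(1.14), np.float64(0.2), np.float64(1.02), np.float64(0.1)]
3 [np.float64(2.4), np.float64(1.15), np.float64(-0.0), np.float64(1.02), np.float64(0.3)]
4 [np.float64(0.8), np.float64(1.15), np.float64(-2.2), np.float64(1.02), np.float64(3.4)]
```

```bash
python3 -c "
from workcell import bot
print(bot.job_done())"
```

```text
the job is handed in; nothing more can be done
None
```

I handed the job in at about 58 s of the 210 s allowed; no verdict came back. All five cassettes are in one pile inside the yellow outline: the lower four are flush to about 1 mm, the top one is about 1.5 mm off. The vial was rolled 2.5 turns and lies in the blue cradle with its stripe within about 1° of the top; the jars and timer were left alone.

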